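# Kit the corner joint: plates stacked crosswise, hub beside them

### The arm

A 6-joint arm with a two-finger parallel gripper is mounted at the origin on the work surface. World frame = base frame: x ahead of the robot, y to its left, z up, the work surface at z = 0. Lengths are in mm, angles in rad, forces in N, time in s.
With the tool pointing down it reaches from about 325 to 875 mm from the base axis. Payload 4.4 kg.
Tool frame: the origin (TCP) lies midway between the tips of the shut fingers; the grasp point (between the pads) lies 19 mm behind it (grip_point_offset is the x of the grasp point in the tool frame, in mm); x points along the fingers, y is the direction in which the jaws open and shut, and the axes are right-handed (so a half turn about x gives the same grasp; the last joint's range is limited). The gripper opens to 85 mm and grips with 20 to 120 N. Pads are 22 mm wide; open, the fingers measure 114 mm over their backs; the gripper's body (76 mm by 85 mm) begins 54 mm behind the grasp point. The pads swing forward as they close: fully open they stand 13 mm farther back than shut.
Start: joints at [1.105, 0.207, 1.542, -0, 1.393, -0.15], TCP at [178.591, 546.564, 231.282] pointing down, gripper open.
Joint ranges: [-2.73, 2.73], [-0.86, 2.22], [0.23, 2.46], [-1.11, 4.25], [0.08, 2.63], [-2.82, 2.82]. Speed limits (rad/s): [2.79, 2.79, 3.14, 3.14, 3.14, 3.14].

### API

Orientations are given as a unit quaternion [w, x, y, z].
In Python, from station import sense, get_image, get_calibration, job_done, grip_point_offset gives the robot as it stands.
- The arm moves only by the shell command python3 -m crank 'ROWS' [FORCE]. ROWS is text: rows parted by semicolons, each of 7 numbers parted by spaces: the shift along the tool's x, y, z in mm, then the turn, a rotation vector about the tool's x, y, z in rad, then the closure in counts, from 0 (fully open) to 255 (shut). In form: x y z wx wy wz grip; .... A call has 1 to 5 rows; each row is the pose to reach, as a shift and turn from the pose commanded when the call began, along the tool's axes at that moment; what a row does not reach only later rows make up. A row lasts 1/12 s, in which the tool goes at most 41.7 mm and 7.16 degrees, less where a joint would pass 70% of its speed; a pose out of reach is approached as far as the arm can. A call with a gripper value outside its range is refused whole. The fingers move at their own pace and stop on an object; FORCE is the grip in N (left out, the last holds). Time passes only in rows, so rows that repeat a pose let the fingers close. It gives the time, the measured TCP pose, the force and the opening at its end, in the units of the state.
- sense(): the state, without advancing time (a new reading comes with each control period).
- get_image(name): name is "scene" or "side" or "wrist"; returns (picture, depth): 480x640x3 uint8, red, green, blue; 480x640 float32, mm along the optical axis (not along the pixel's ray), 0 where there is no reading.
- get_calibration(name): a dict with "fx", "fy", "cx", "cy" (pixels), "R" (3x3) and "t" (3): a world point X has camera coordinates R X + t; the wrist camera has in their place "T_tool_cam" (4x4, takes a point from camera to tool coordinates, whose origin is the TCP and whose axes are the tool frame's). Camera axes: x right, y down, z forward; pixel columns grow to the right and rows downward; lengths in mm; the calibration is good to about 2 mm. A picture is of the moment at which its call begins: read the wrist's pose just before it. get_calibration takes no time and is no camera call.
- job_done(): hands the job in, once; it reports no verdict.
The state is a dict: "time": time; "qpos": joint angles; "joint_velocities": joint speeds; "tau": joint torques, N m; "position": TCP position; "orientation": TCP orientation; "ft_force": force on the tool from outside, world axes, zero at the start; "torque": the same for the moment, N m; "opening": opening from 0.0 (shut) to 1.0 (fully open).
Only numpy, scipy, OpenCV 4.12 (cv2) and the standard library are available. Lean on these libraries where they do the work, as an engineer would, in place of code of your own. Each camera call takes 0.05 s, during which the arm holds its last target.

### The job

Collect one corner-joint kit from the green mat into the grey two-bay tray. In the large bay stack the three large L-shaped plates flat, each turned half a turn from the one below and its outer edges flush with it, so that the two arm ends lie over the other's arm ends and the pile stays balanced; the plate with the stud goes on top, stud up. Stand the flanged hub in the small bay, flange down, and leave the small L plate, the T plate and the plain collar where they lie.

Things in the scene. Friction and masses are not known exactly. Their poses are not given: they have to be found in the camera images.
- plate_a: One of two identical plain large plates (either may be lowest). L-shaped flat aluminium plate 12 mm thick, two equal arms 66 mm long outside and 26 mm wide, 40 x 40 mm notch; 90 g. Origin: on the underside at the inner corner (of the notch). One arm lies along +x (x -26 to 40, y -26 to 0 mm), the other along +y; z up. Its 66 mm square outline is centred at x = y = 7 mm.
- plate_b: The other plain large plate, just like plate_a (same size, origin and axes). When one such plate lies on another, half a turn round and flush, its origin is at x = y = 14 mm, z = 12 mm in the frame of the lower one. All the parts start on a mat 3 mm thick.
- stud_plate: The large plate with a stud: same L, size, origin and axes as plate_a, plus an upright round steel stud 12 mm in diameter and 18 mm high on its top face at the corner (x = y = -13 mm, top at z = 30 mm); about 100 g. Nothing can be stacked on it.
- hub: Aluminium flanged hub, standing on its flange: round flange 46 mm in diameter and 8 mm thick, with a round boss 26 mm in diameter on top of it, 30 mm high in all; about 70 g. Origin: centre of the underside; z up along its axis.
- tray: Grey open tray, fixed, turned any way. Outside 158 mm along x, 242 mm along y; walls and floor 4 mm thick, rim 22 mm high. Origin: centre of the underside, z up. Large bay: inside 150 x 150 mm, centre x = 0, y = -42 mm. Small bay: inside 150 mm (x) by 80 mm (y), centre x = 0, y = 77 mm. A dividing wall as high as the rim stands at y = 35 mm.
- small_plate: Look-alike, not part of the kit: small aluminium L plate with 44 mm arms 17 mm wide, 12 mm thick. Origin: on the underside at the inner corner of the L, arms along +x and +y.
- tee_plate: Look-alike, not part of the kit: aluminium T-shaped plate 12 mm thick, crossbar 66 x 26 mm along y (x -26 to 0), stem 26 mm wide running 40 mm along +x. Origin: on the underside where the stem meets the crossbar.
- collar: Look-alike, not part of the kit: plain aluminium ring, 46 mm outside, 27 mm bore, 14 mm high, no boss. Origin: centre of the underside.
Things that resemble listed ones, but are neither listed nor needed, are in the scene too. What is shaped like the stud_plate but purple is not meant.

How it is judged (in metres and radians):
At the end, for the whole second after the job is handed in: Large bay: plain plate on the floor, plain plate, studded plate on top (stud up), all flat, each half a turn from the one below (0.2 rad) and flush within 7 mm along both arms. Hub upright on the small bay's floor. Small L, T plate and collar within 20 mm of their starts. All at rest (angle between each of plate_a, plate_b, stud_plate, hub's own z axis and vertical below 0.1 rad and linear speed of each of plate_a, plate_b, stud_plate, hub below 0.02 m/s and angular speed of each of plate_a, plate_b, stud_plate, hub below 0.2 rad/s and ((z of plate_a in the frame of tray between 0.001 and 0.007 m and y of plate_a in the frame of tray between -0.117 and 0.033 m and x of plate_a in the frame of tray between -0.075 and 0.075 m and (angle between the x axis of plate_b and the x axis of plate_a, either way round below 0.2 rad and z of plate_b in the frame of plate_a between 0.009 and 0.015 m and x of plate_b in the frame of plate_a between 0.007 and 0.021 m and y of plate_b in the frame of plate_a between 0.007 and 0.021 m and x of plate_a in the frame of plate_b between 0.007 and 0.021 m and y of plate_a in the frame of plate_b between 0.007 and 0.021 m) and (angle between the x axis of stud_plate and the x axis of plate_b, either way round below 0.2 rad and z of stud_plate in the frame of plate_b between 0.009 and 0.015 m and x of stud_plate in the frame of plate_b between 0.007 and 0.021 m and y of stud_plate in the frame of plate_b between 0.007 and 0.021 m and x of plate_b in the frame of stud_plate between 0.007 and 0.021 m and y of plate_b in the frame of stud_plate between 0.007 and 0.021 m)) or (z of plate_b in the frame of tray between 0.001 and 0.007 m and y of plate_b in the frame of tray between -0.117 and 0.033 m and x of plate_b in the frame of tray between -0.075 and 0.075 m and (angle between the x axis of plate_a and the x axis of plate_b, either way round below 0.2 rad and z of plate_a in the frame of plate_b between 0.009 and 0.015 m and x of plate_a in the frame of plate_b between 0.007 and 0.021 m and y of plate_a in the frame of plate_b between 0.007 and 0.021 m and x of plate_b in the frame of plate_a between 0.007 and 0.021 m and y of plate_b in the frame of plate_a between 0.007 and 0.021 m) and (angle between the x axis of stud_plate and the x axis of plate_a, either way round below 0.2 rad and z of stud_plate in the frame of plate_a between 0.009 and 0.015 m and x of stud_plate in the frame of plate_a between 0.007 and 0.021 m and y of stud_plate in the frame of plate_a between 0.007 and 0.021 m and x of plate_a in the frame of stud_plate between 0.007 and 0.021 m and y of plate_a in the frame of stud_plate between 0.007 and 0.021 m))) and z of hub in the frame of tray between 0.001 and 0.007 m and y of hub in the frame of tray between 0.037 and 0.117 m and x of hub in the frame of tray between -0.075 and 0.075 m and distance of each of small_plate, tee_plate, collar from where it was at the start of the episode below 0.02 m); the robot touches nothing.
It also fails if it takes over 115 s, if anything falls off the work surface, if the arm or the gripper's body presses on something with over 40 N, if the wrist force passes 120 N, or if a joint passes its speed limit or range.

## Working session

There is one attempt and no reset: what is moved stays moved. The work goes in short steps, Python scripts to look and compute and a shell command to move; the robot and the scene stay as the last step left them, time stands still between calls to the robot, and variables do not carry over. Pictures are saved under pics/ and viewed, and the job is handed in when it is done.

```bash
ls; mkdir -p pics; python3 - <<'E'
from station import *
import cv2,json,numpy as np
s=sense();print(s);print(grip_point_offset)
for n in ["scene","side","wrist"]:
    p,d=get_image(n);cv2.imwrite(f"pics/{n}0.png",p[:,:,::-1]);np.save(f"{n}0.npy",d);np.save(f"{n}0p.npy",p)
    print(n,get_calibration(n))
E
```

```text
pics
{'time': 0.0, 'qpos': array([ 1.10452979e+00,  2.07454961e-01,  1.54300123e+00,  6.30603457e-06,
        1.39348006e+00, -1.50470084e-01]), 'joint_velocities': array([-0.00048444,  0.00177926, -0.00099357,  0.00045955, -0.00073212,
       -0.00100133]), 'tau': array([-4.52081058e-04, -3.83041263e+01, -2.91590631e+01, -3.30845942e-04,
        1.08648167e-02,  2.64881386e-06]), 'position': array([178.22062643, 545.86941879, 230.08348572]), 'orientation': array([ 0.69805623,  0.11039902,  0.69856337, -0.11197669]), 'ft_force': array([ 0.5999192 , -0.40638272, -0.15157569]), 'torque': array([ 0.00845202, -0.03074532, -0.0215894 ]), 'opening': 0.9998806038516099}
-18.700000000000003
scene {'fx': 463.8120301021561, 'fy': 463.8120301021561, 'cx': 317.996824211862, 'cy': 243.26829449679823, 'R': array([[-0.38620392,  0.92218666, -0.02045224],
       [ 0.68232125,  0.27068946, -0.67909125],
       [-0.62071269, -0.2762227 , -0.73376889]]), 't': array([ 175.2020607 , -328.06051809, 1407.45816275])}
side {'fx': 443.76752512973974, 'fy': 443.76752512973974, 'cx': 322.0560773170392, 'cy': 234.98994178785162, 'R': array([[ 0.76711972, -0.64148711,  0.00465051],
       [-0.40831475, -0.49384714, -0.76772004],
       [ 0.49477915,  0.58703431, -0.64076853]]), 't': array([-362.47414147,  250.75973722,  721.30094064])}
wrist {'fx': 397.37188733227737, 'fy': 397.37188733227737, 'cx': 316.00028899598817, 'cy': 234.22564942410204, 'T_tool_cam': array([[-1.02069660e-03, -2.88976310e-01,  9.57335704e-01,
        -1.41929709e+02],
       [ 9.99999260e-01, -9.28110718e-04,  7.86029216e-04,
        -3.12933768e-01],
       [ 6.61369705e-04,  9.57335798e-01,  2.88977044e-01,
        -7.38969280e+01],
       [ 0.00000000e+00,  0.00000000e+00,  0.00000000e+00,
         1.00000000e+00]])}
```

View pics/scene0.png

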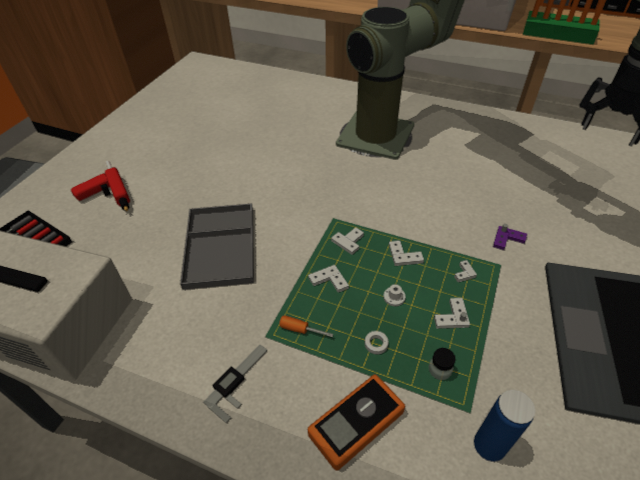

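View pics/side0.png

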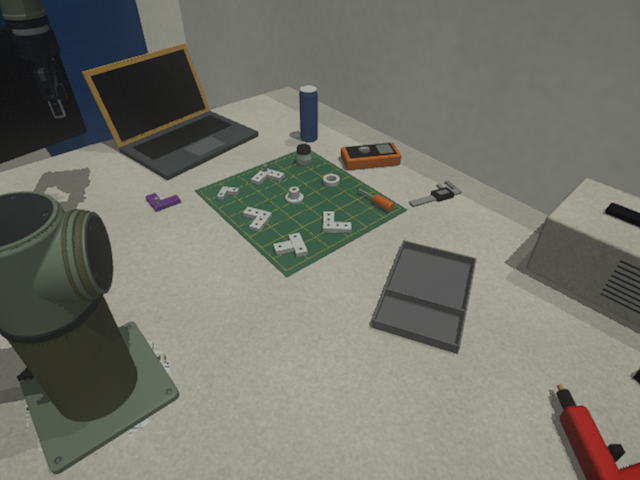

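View pics/wrist0.png

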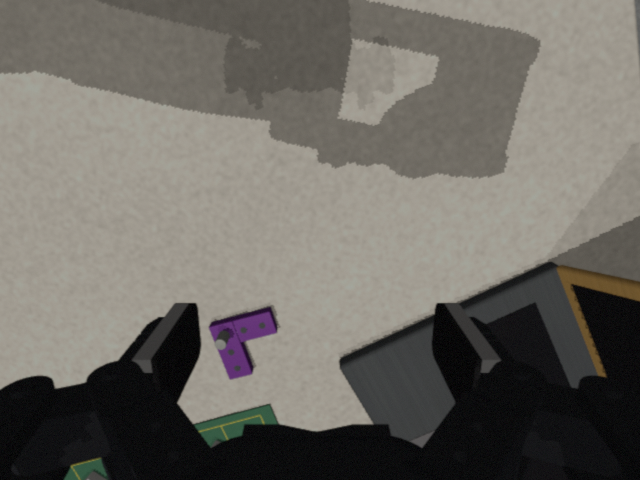

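The scene image shows the plain L plates at (329,277) and (405,253), and the studded L at (453,314). The hub is at (394,295). Look-alikes: T at (348,240), small L at (466,271), collar at (376,342), purple studded L at (508,237), and a jar with a black lid at (443,362). The tray is at (219,247). Next I'll make a top-down rectified crop.

```bash
cat > h.py <<'E'
import numpy as np,cv2
from station import *
from scipy.spatial.transform import Rotation as Rn
def cam(name,s=None):
    c=get_calibration(name)
    K=np.array([[c["fx"],0,c["cx"]],[0,c["fy"],c["cy"]],[0,0,1]])
    if "R" in c: return K,np.array(c["R"]),np.array(c["t"])
    R,t=tool(s); T=np.array(c["T_tool_cam"]); Rc=R@T[:3,:3]; tc=R@T[:3,3]+t
    return K,Rc.T,-Rc.T@tc
def tool(s):
    q=s["orientation"]; return Rn.from_quat([q[1],q[2],q[3],q[0]]).as_matrix(),np.array(s["position"])
def rect(p,cm,z,x0,x1,y0,y1,sc):
    # output: col -> -y (left is y1), row -> down = decreasing x (top is x1)
    K,R,t=cm; 
    A=np.array([[0,-1/sc,x1],[-1/sc,0,y1],[0,0,z],[0,0,1]])  # (u,v,1)->X
    H=K@np.hstack([R,t[:,None]])@A
    return cv2.warpPerspective(p,np.linalg.inv(H),(int((y1-y0)*sc),int((x1-x0)*sc)))
def proj(cm,X):
    K,R,t=cm; c=K@(R@np.asarray(X,float).reshape(-1,3).T+t[:,None]); return (c[:2]/c[2]).T
def cloud(d,cm):
    K,R,t=cm; v,u=np.mgrid[:480,:640]; P=np.stack([(u-K[0,2])/K[0,0]*d,(v-K[1,2])/K[1,1]*d,d],-1)
    W=(P-t)@R; W[d<=0]=np.nan; return W
E
python3 - <<'E'
from h import *
for n in ["scene","side"]:
    p=np.load(n+"0p.npy");d=np.load(n+"0.npy");cm=cam(n);W=cloud(d,cm)
    if n=="scene":
        for u,v in [(329,277),(405,253),(453,320),(394,295),(348,240),(466,271),(376,342),(219,258),(508,237),(443,362),(220,220)]: print(u,v,W[v,u].round(0))
    r=rect(p,cm,15,300,750,-420,300,1.1)
    cv2.imwrite(f"pics/{n}_r.png",r[:,:,::-1])
E
```

```text
329 277 [574.  77.  15.]
405 253 [444. 212.  15.]
453 320 [585. 351.  17.]
394 295 [578. 224.  29.]
348 240 [454.  77.  15.]
466 271 [445. 351.  14.]
376 342 [683. 221.   3.]
219 258 [ 608. -184.    4.]
508 237 [302. 423.  11.]
443 362 [707. 351.  54.]
220 220 [ 497. -249.    3.]
```

```bash
python3 - <<'E'
from h import *
for n in ["scene","side"]:
    p=np.load(n+"0p.npy");cm=cam(n)
    r=rect(p,cm,15,370,770,-10,410,1.9)
    cv2.imwrite(f"pics/{n}_r1.png",r[::1,:,::-1][:600])
    r=rect(p,cm,22,400,750,-350,-50,1.6)
    cv2.imwrite(f"pics/{n}_r2.png",r[:,:,::-1])
E
```

```text
(no output)
```

View pics/scene_r1.png

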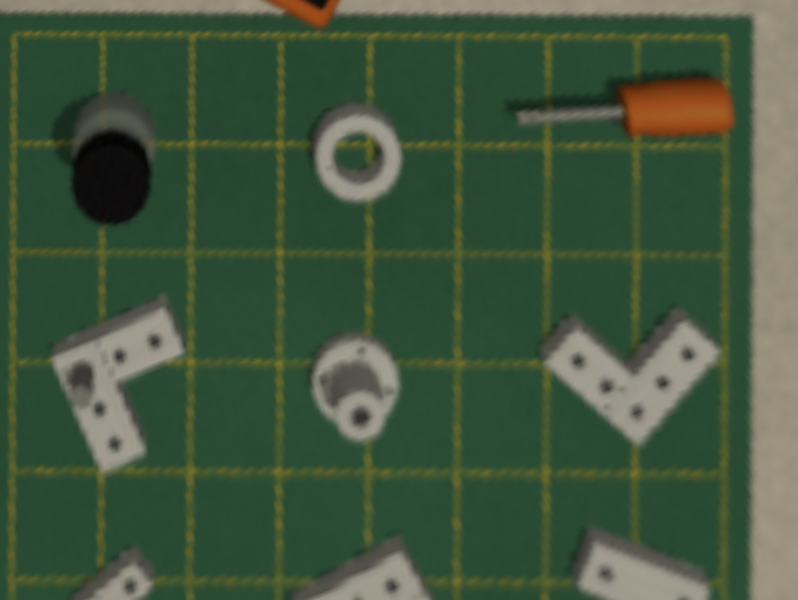

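View pics/scene_r2.png

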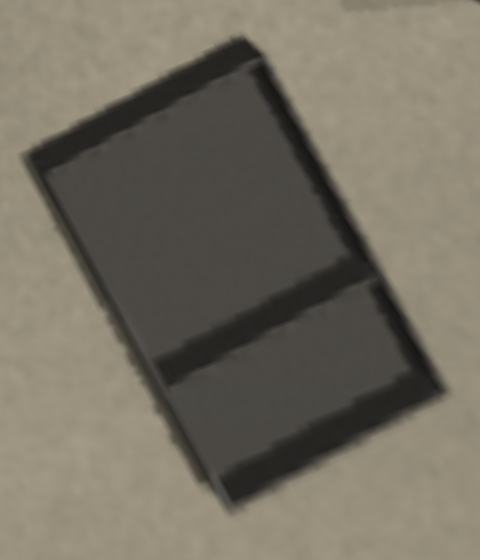

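The rectified view confirms my picks. The stud plate is at rectified (100,380), the hub at (357,390), and a plain L at (630,380), with the second plain L below it. The small L, T and collar are clearly different. Next I'll fit poses from the depth of both cameras.

```bash
cat > fit.py <<'E'
from h import *
from scipy.optimize import minimize
def Lsd(q,a=66.,w=26.):
    # signed distance to L (neg inside), local frame origin inner corner
    def box(q,x0,x1,y0,y1):
        c=np.array([(x0+x1)/2,(y0+y1)/2]);h=np.array([(x1-x0)/2,(y1-y0)/2]);e=np.abs(q-c)-h
        return np.linalg.norm(np.maximum(e,0),axis=1)+np.minimum(e.max(1),0)
    return np.minimum(box(q,-w,a-w,-w,0),box(q,-w,0,-w,a-w))
def fitL(P,c0,rad=60,step=1.0):
    """max. coverage: grid occupancy of points vs L template"""
    P=P[np.hypot(*(P-c0).T)<rad]; best=None
    lo=c0-70; H=np.zeros((140,140),np.float32)
    i=np.floor(P-lo).astype(int); H[i[:,0],i[:,1]]=1
    H=cv2.morphologyEx(H,cv2.MORPH_CLOSE,np.ones((5,5)))
    gx,gy=np.mgrid[:140,:140]; G=np.stack([gx,gy],-1).reshape(-1,2)+lo+.5; h=H.ravel()
    def cost(v):
        c,s=np.cos(v[2]),np.sin(v[2]); q=(G-v[:2])@np.array([[c,-s],[s,c]])
        m=1/(1+np.exp(np.clip(Lsd(q)/0.7,-30,30))); return ((m-h)**2).sum()
    m0=P.mean(0)
    for th in np.arange(-np.pi,np.pi,np.pi/12):
        r=minimize(cost,[*m0,th],method="Nelder-Mead",options=dict(maxiter=60,initial_simplex=np.array([[*m0,th],[m0[0]+5,m0[1],th],[m0[0],m0[1]+5,th],[*m0,th+.15]])))
        if best is None or r.fun<best.fun: best=r
    best=minimize(cost,best.x,method="Nelder-Mead",options=dict(xatol=1e-3,fatol=1e-2))
    return best.x,best.fun,h.sum()
E
python3 - <<'E'
from fit import *
for n in ["scene","side"]:
    d=np.load(n+"0.npy");W=cloud(d,cam(n)).reshape(-1,3)
    mat=W[(W[:,0]>500)&(W[:,0]<540)&(W[:,1]>130)&(W[:,1]<330)]; print(n,'mat z',np.nanmedian(mat[:,2]),len(mat))
    for nm,c in dict(P1=(574,77),P2=(444,212),S=(590,351)).items():
        # densify by upsampling
        for lo in (9,):
            sel=(W[:,2]>lo)&(W[:,2]<20); print(nm,*fitL(W[sel][:,:2],np.array(c,float)))
    h=W[(W[:,2]>26)&(W[:,2]<38)&(np.hypot(W[:,0]-580,W[:,1]-224)<40)]; print('hub',h.mean(0),h[:,:2].min(0),h[:,:2].max(0))
E
```

```text
scene mat z 3.5111694321521854 1287
P1 [574.21585849  75.93592777  -0.72280906] 152.24924762807822 2617.0
P2 [447.15356181 208.09850644   2.06309682] 224.569142303899 2567.0
S [570.48832674 348.15996983  -2.72269703] 437.4773931475994 2335.0
hub [568.77908204 222.10969231  32.69359356] [553.77898868 209.02678974] [580.25771181 234.85589539]
side mat z 3.2212995333514596 747
P1 [573.08771717  76.3217386   -0.74288438] 481.5888484993176 2274.0
P2 [446.14422778 208.58954229   2.08401386] 460.51420504959947 2291.0
S [568.9931061  347.5585066   -2.71307793] 1283.2895324825529 1377.0
hub [565.5366889  219.96849961  32.48883348] [552.4401591  208.68715745] [579.32751223 236.23877977]
```

```bash
python3 - <<'E'
from fit import *
for n in ["scene","side"]:
    d=np.load(n+"0.npy");W=cloud(d,cam(n)).reshape(-1,3)
    s=W[(W[:,2]>19)&(W[:,2]<26)&(abs(W[:,0]-580)<170)&(abs(W[:,1]+198)<150)]
    def cost(v):
        c,q=np.cos(v[2]),np.sin(v[2]); p=(s[:,:2]-v[:2])@np.array([[c,-q],[q,c]])
        ds=np.stack([abs(abs(p[:,0])-77),abs(abs(p[:,1])-119),abs(p[:,1]-35)]).min(0)
        out=np.maximum(abs(p[:,0])-79,0)+np.maximum(abs(p[:,1])-121,0)
        return np.minimum(ds+out,12).sum()/len(s)
    b=min((minimize(cost,[580,-198,t],method="Nelder-Mead",options=dict(initial_simplex=np.array([[580,-198,t],[590,-198,t],[580,-188,t],[580,-198,t+.1]]))) for t in np.arange(2,2.9,.1)),key=lambda r:r.fun)
    print(n,len(s),b.x,b.fun)
    c,q=np.cos(b.x[2]),np.sin(b.x[2]);R=np.array([[c,-q],[q,c]])
    for l in [(0,-42),(0,77)]: print(b.x[:2]+R@np.array(l))
E
```

```text
scene 680 [ 574.65781382 -203.91059332    2.06999438] 1.4686738389096177
[ 611.5324175  -183.80428576]
[ 507.05437375 -240.77215717]
side 959 [ 573.36660822 -203.70115291    2.06844365] 1.2006522021497927
[ 610.27234705 -183.65205215]
[ 505.70608703 -240.45783763]
```

```bash
cat > plan.py <<'E'
from h import *
import sys
def jaw(s):
    R,t=tool(s); return np.arctan2(R[1,1],R[0,1])
def move(x,y,z,yaw=None):
    """yaw = world angle of tool y (mod pi picks the nearest unless abs>10)"""
    s=sense();R,t=tool(s)
    j=jaw(s)
    if yaw is None: yaw=j
    else: yaw=j+(yaw-j+np.pi/2)%np.pi-np.pi/2
    yv=np.array([np.cos(yaw),np.sin(yaw),0]);xv=np.array([0,0,-1.]);D=np.stack([xv,yv,np.cross(xv,yv)],1)
    sh=R.T@(np.array([x,y,z])-t); w=Rn.from_matrix(R.T@D).as_rotvec()
    print("t %.2f at"%s["time"],t.round(1),"jaw %.3f->%.3f q1 %.2f q6 %.2f open %.2f F"%(j,yaw,s["qpos"][0],s["qpos"][5],s["opening"]),s["ft_force"].round(1))
    print("  shift",sh.round(1),"turn",w.round(3),"rows>=%.1f"%max(np.linalg.norm(sh)/41.7,np.degrees(np.linalg.norm(w))/7.16))
def world(pose,l):
    c,s_=np.cos(pose[2]),np.sin(pose[2]); return np.array(pose[:2])+np.array([[c,-s_],[s_,c]])@np.array(l)
E
cat > poses.py <<'E'
import numpy as np
P1=(573.6,76.1,-.73);P2=(446.7,208.3,2.07);S=(569.8,347.9,-2.72);HUB=(566.5,221.5);TR=(574,-203.8,2.069)
E
python3 - <<'E'
from plan import *; from poses import *
for n,P in dict(P1=P1,P2=P2,S=S).items():
    for l,a in (((15,-13),np.pi/2),((-13,15),0)): print(n,l,world(P,l).round(1),round((P[2]+a)%np.pi,3))
g=world(P2,(15,-13)); move(g[0],g[1],150,P2[2]+np.pi/2); g=world(P2,(-13,15)); move(*g,150,P2[2])
E
```

```text
P1 (15, -13) [576.1  56.4] 0.841
P1 (-13, 15) [573.9  95.9] 2.412
P2 (15, -13) [450.9 227.7] 0.499
P2 (-13, 15) [439.8 189.7] 2.07
S (15, -13) [550.8 353.6] 1.992
S (-13, 15) [587.8 339.5] 0.422
t 0.15 at [178.3 546.  230.3] jaw 1.255->0.499 q1 1.10 q6 -0.15 open 1.00 F [-1.3 -0.3 -0.5]
  shift [  80.6 -217.8  358. ] turn [0.756 0.    0.002] rows>=10.2
t 0.15 at [178.3 546.  230.3] jaw 1.255->2.070 q1 1.10 q6 -0.15 open 1.00 F [-1.3 -0.3 -0.5]
  shift [  80.7 -257.3  359.2] turn [-0.815 -0.001  0.002] rows>=10.8
```

```bash
python3 -m crank '7 -20 33 0.07 0 0 0; 14 -40 66 0.14 0 0 0; 21 -60 99 0.21 0 0 0; 28 -80 132 0.28 0 0 0; 35 -99 163 0.35 0 0 0' 60; python3 - <<'E'
from plan import *; from poses import *
g=world(P2,(15,-13)); move(*g,150,P2[2]+np.pi/2)
E
```

```text
time: 0.57
position: [303.4, 400.1, 195.7]
orientation: [0.668, 0.232, 0.668, -0.232]
ft_force: [0.6, -0.3, -0.2]
opening: 1.001
t 0.57 at [303.4 400.1 195.7] jaw 0.902->0.499 q1 0.75 q6 -0.15 open 1.00 F [ 0.6 -0.3 -0.2]
  shift [ 45.8 -43.8 222.6] turn [0.403 0.    0.   ] rows>=5.6
```

```bash
python3 -m crank '9 -8 40 0.08 0 0 0; 18 -16 80 0.16 0 0 0; 26 -25 120 0.24 0 0 0; 34 -34 160 0.32 0 0 0; 40 -39 198 0.4 0 0 0' 60; python3 - <<'E'
from plan import *; from poses import *
g=world(P2,(15,-13)); move(*g,110,P2[2]+np.pi/2)
s=sense();p,d=get_image("wrist");cv2.imwrite("pics/w1.png",p[:,:,::-1])
E
```

```text
time: 0.98
position: [434.5, 246.6, 155.3]
orientation: [0.608, 0.36, 0.609, -0.361]
ft_force: [0.4, 1.1, -0.3]
opening: 1.005
t 0.98 at [434.5 246.6 155.3] jaw 0.501->0.499 q1 0.34 q6 -0.16 open 1.00 F [ 0.4  1.1 -0.3]
  shift [45.3  5.4 24.4] turn [ 0.001 -0.     0.002] rows>=1.2
```

View pics/w1.png

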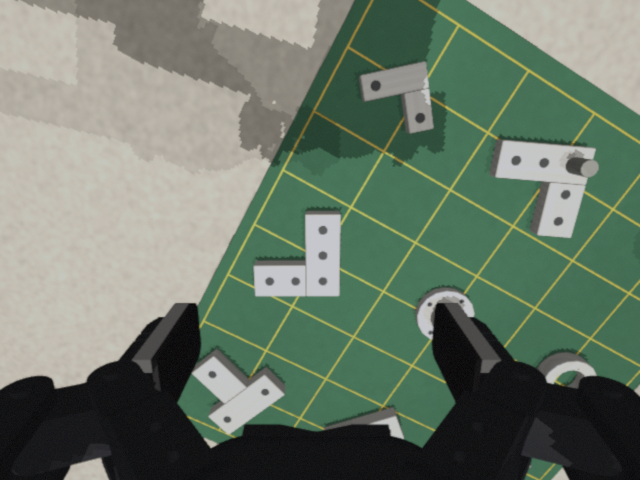

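The wrist view shows P2 at (310,255), square to the jaws, with the stud plate at (550,180), hub (445,312) and small L (400,95). I'll refine P2 and the stud plate from the wrist depth.

```bash
cat >> fit.py <<'E'
def wristfit(targets,zlo,zhi,name="wrist"):
    s=sense();p,d=get_image(name);W=cloud(d,cam(name,s)).reshape(-1,3)
    for nm,c in targets.items():
        c=np.array(c[:2],float);l=W[np.hypot(W[:,0]-c[0],W[:,1]-c[1])<70]
        sel=(l[:,2]>zlo)&(l[:,2]<zhi); x,f,n=fitL(l[sel][:,:2],c)
        print(nm,x.round(3),"cost %.0f n %.0f"%(f,n),"z med %.1f"%np.median(l[sel][:,2]))
    return s,p,W
E
python3 - <<'E'
from fit import *; from poses import *
s,p,W=wristfit(dict(P2=P2,S=S),9,20)
g=W[np.hypot(W[:,0]-480,W[:,1]-260)<15];print("mat",np.nanmedian(g[:,2]))
h=W[(W[:,2]>26)&(W[:,2]<38)&(np.hypot(W[:,0]-566,W[:,1]-221)<30)];print(h[:,:2].min(0),h[:,:2].max(0))
print(proj(cam("wrist",s),s["position"]))
E
```

```text
P2 [444.432 211.14    2.071] cost 83 n 2812 z med 14.3
S [567.309 350.704  -2.718] cost 264 n 2654 z med 14.4
mat 195.76823578978733
[560.39439902 233.60135562] [572.82569982 237.07362335]
[[316.86947919 308.9994624 ]]
```

```bash
python3 -m crank '35 5 24 0 0 0 0; 45 5 24 0 0 0 0; 45 5 24 0 0 0 0' 60; python3 - <<'E'
from fit import *; from plan import *; from poses import *
wristfit(dict(P2=P2),9,20)
g=world(P2,(15,-13)); move(*g,5,P2[2]+np.pi/2)
E
```

```text
time: 1.33
position: [447.3, 229.1, 107.7]
orientation: [0.607, 0.357, 0.611, -0.362]
ft_force: [-0.8, 0.5, -0.6]
opening: 1.003
P2 [444.38  210.99    2.067] cost 88 n 2825 z med 14.3
t 1.38 at [448.1 230.1 109.4] jaw 0.505->0.499 q1 0.30 q6 -0.20 open 1.00 F [ 0.6 -0.4  0.4]
  shift [104.4   1.9   3.6] turn [ 0.006 -0.002  0.005] rows>=2.5
```

```bash
sed -i 's/P2=(446.7,208.3,2.07)/P2=(445.5,209.7,2.07)/' poses.py; python3 - <<'E'
from plan import *; from poses import *
g=world(P2,(17,-13)); move(*g,6,P2[2]+np.pi/2)
E
```

```text
t 1.38 at [448.1 230.1 109.4] jaw 0.505->0.499 q1 0.30 q6 -0.20 open 1.00 F [ 0.6 -0.4  0.4]
  shift [103.4   1.5  -0.2] turn [ 0.006 -0.002  0.005] rows>=2.5
```

```bash
python3 -m crank '35 1.5 0 0 0 0 60; 65 1.5 0 0 0 0 60; 90 1.5 0 0 0 0 60; 101 1.5 0 0 0 0 60; 101 1.5 0 0 0 0 60' 60; python3 - <<'E'
from plan import *; from poses import *
g=world(P2,(17,-13)); move(*g,6,P2[2]+np.pi/2)
s=sense();p,d=get_image("wrist");cv2.imwrite("pics/w2.png",p[:,:,::-1])
E
```

```text
time: 1.8
position: [449.1, 231.4, 8.5]
orientation: [0.608, 0.357, 0.611, -0.36]
ft_force: [-0.9, -0.6, 0.9]
opening: 0.765
t 1.80 at [449.1 231.4   8.5] jaw 0.507->0.499 q1 0.30 q6 -0.20 open 0.76 F [-0.9 -0.6  0.9]
  shift [ 2.5 -0.6  0.3] turn [ 0.008 -0.001  0.005] rows>=0.1
```

View pics/w2.png

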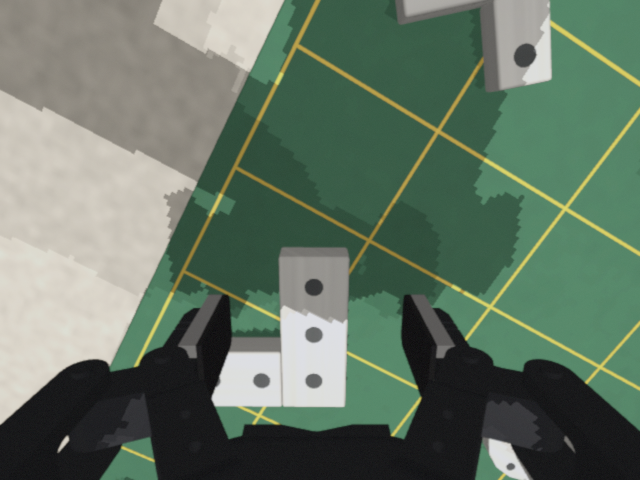

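```bash
python3 - <<'E'
from plan import *
s=sense();K=cam("wrist",s);R,t=tool(s)
for l in [(0,0,0),(0,0,-11),(0,0,11),(-6.5,0,-11),(-6.5,0,11),(-6.5,-13,-11),(-6.5,13,-11),(-6.5,-34,-11),(-6.5,34,-11),(-15,-34,-11)]: print(l,proj(K,R@np.array(l)+t).round(0))
E
```

```text
(0, 0, 0) [[317. 309.]]
(0, 0, -11) [[317. 283.]]
(0, 0, 11) [[317. 334.]]
(-6.5, 0, -11) [[317. 290.]]
(-6.5, 0, 11) [[317. 342.]]
(-6.5, -13, -11) [[282. 290.]]
(-6.5, 13, -11) [[352. 290.]]
(-6.5, -34, -11) [[225. 291.]]
(-6.5, 34, -11) [[408. 290.]]
(-15, -34, -11) [[220. 301.]]
```

```bash
python3 -m crank '3 -1 -2 0 0 0 60; 3 -1 -2 0 0 0 255; 3 -1 -2 0 0 0 255; 3 -1 -2 0 0 0 255; 3 -1 -2 0 0 0 255' 60;  python3 -m crank '0 0 0 0 0 0 255; 0 0 0 0 0 0 255' 60;python3 - <<'E'
from fit import *; from plan import *; from poses import *
g=world(P2,(17,-13)); move(*g,6,P2[2]+np.pi/2)
s=sense();p,d=get_image("wrist");cv2.imwrite("pics/w3.png",p[:,:,::-1])
E
```

```text
time: 2.27
position: [450.9, 232.7, 8.9]
orientation: [0.609, 0.36, 0.609, -0.359]
ft_force: [-1.0, 0.3, 6.3]
opening: 0.281
time: 2.43
position: [450.9, 232.7, 8.9]
orientation: [0.609, 0.36, 0.609, -0.359]
ft_force: [-0.8, 0.3, 5.3]
opening: 0.279
t 2.43 at [450.9 232.7   8.9] jaw 0.505->0.499 q1 0.31 q6 -0.20 open 0.28 F [-0.8  0.3  5.3]
  shift [ 2.9 -2.8  0.6] turn [ 0.005  0.    -0.002] rows>=0.1
```

View pics/w3.png

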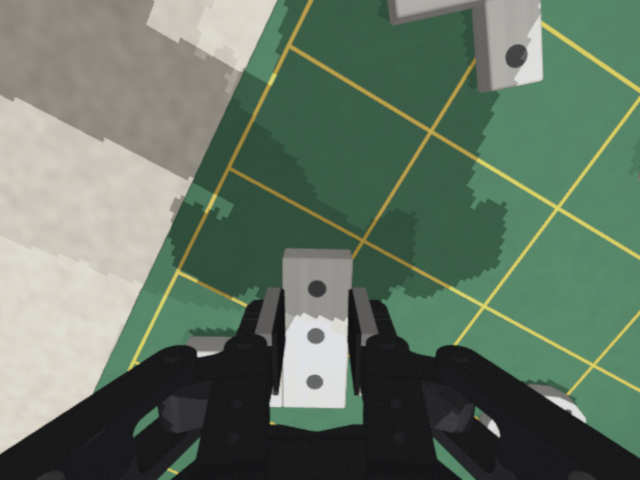

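```bash
python3 - <<'E'
from plan import *
s=sense();K=cam("wrist",s);R,t=tool(s)
for z in (-22,-23,-24,-25,-26): print(z,proj(K,np.array([R@np.array((-6.1,-13,z))+t,R@np.array((-6.1,13,z))+t])).round(1))
E
python3 -m crank '-30 0 0 0 0 0 255; -65 0 0 0 0 0 255; -90 0 0 0 0 0 255;-90 0 0 0 0 0 255' 60
python3 - <<'E'
from plan import *; from poses import *
s=sense();p,d=get_image("wrist");cv2.imwrite("pics/w4.png",p[240:,:,::-1])
th=TR[2];C=world(TR,(0,-42));print(C)
O=C-(world((0,0,th),(7,7)));g=world((*O,th),(16,-13));print(O,g); move(*g,100,th+np.pi/2)
E
```

```text
-22 [[281.3 262.4]
 [352.6 262.3]]
-23 [[281.2 259.8]
 [352.6 259.8]]
-24 [[281.1 257.2]
 [352.7 257.2]]
-25 [[281.1 254.6]
 [352.8 254.6]]
-26 [[281.  252. ]
 [352.8 252. ]]
time: 2.82
position: [454.8, 233.8, 103.7]
orientation: [0.612, 0.363, 0.606, -0.356]
ft_force: [1.1, 0.5, -0.2]
opening: 0.278
[ 610.89457872 -183.73036968]
[ 620.38861356 -186.53452775] [ 624.16279066 -166.26742171]
t 2.87 at [453.1 233.3 101.2] jaw 0.505->0.498 q1 0.31 q6 -0.20 open 0.28 F [ 0.6 -0.2 -1.3]
  shift [  1.6 -43.6 432.4] turn [ 0.007  0.002 -0.009] rows>=10.4
```

View pics/w4.png

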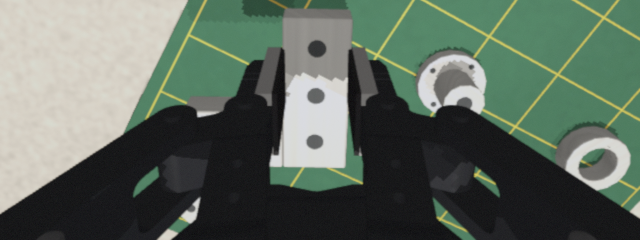

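```bash
python3 -m crank '0 -4 40 0 0 0 255; 0 -8 80 0 0 0 255; 0 -12 120 0 0 0 255;0 -16 160 0 0 0 255;0 -20 200 0 0 0 255' 60;python3 -m crank '0 -4 40 0 0 0 255; 0 -8 80 0 0 0 255; 0 -12 120 0 0 0 255;0 -16 160 0 0 0 255;0 -20 200 0 0 0 255' 60
cat > tgt.py <<'E'
from plan import *; from poses import *
C=world(TR,(0,-42))
def pl(th,lx,z):
    O=C-(world((0,0,th),(7,7)));g=world((*O,th),(lx,-13)); move(*g,z,th+np.pi/2)
E
python3 -c "
from tgt import *
pl(TR[2],16,60)"
```

```text
time: 3.28
position: [528.2, 46.0, 95.8]
orientation: [0.608, 0.359, 0.61, -0.36]
ft_force: [0.3, 0.1, 0.0]
opening: 0.275
time: 3.7
position: [607.4, -138.8, 95.3]
orientation: [0.608, 0.359, 0.61, -0.36]
ft_force: [1.1, 0.3, -0.1]
opening: 0.278
t 3.70 at [ 607.4 -138.8   95.3] jaw 0.504->0.498 q1 -0.36 q6 -0.87 open 0.28 F [ 1.1  0.3 -0.1]
  shift [35.2  1.4 32.3] turn [ 0.006 -0.003  0.002] rows>=1.1
```

```bash
python3 -m crank '20 1 20 0.006 0 0 255; 35 1 27 0.006 0 0 255; 35 1 27 0.006 0 0 255;35 1 27 0.006 0 0 255' 60
python3 -c "
from tgt import *
pl(TR[2],16,10)
s=sense();p,d=get_image('wrist');cv2.imwrite('pics/w5.png',p[:,:,::-1])"
```

```text
time: 4.03
position: [619.8, -159.7, 59.3]
orientation: [0.605, 0.361, 0.61, -0.362]
ft_force: [-0.4, -0.5, -0.1]
opening: 0.281
t 4.03 at [ 619.8 -159.7   59.3] jaw 0.498->0.498 q1 -0.39 q6 -0.89 open 0.28 F [-0.4 -0.5 -0.1]
  shift [49.2  0.8  8.1] turn [-0.    -0.005  0.004] rows>=1.2
```

View pics/w5.png

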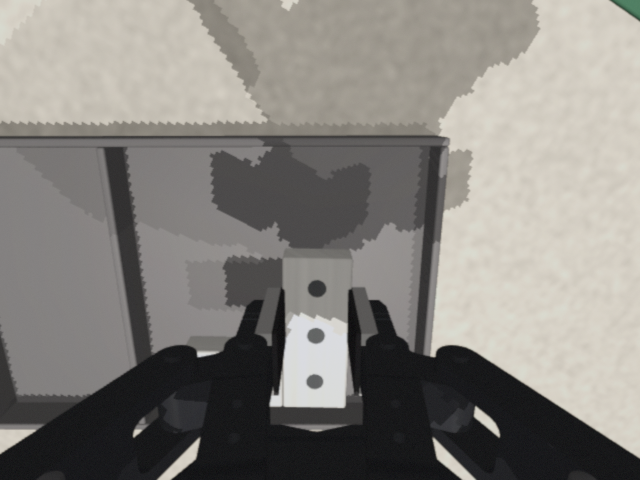

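```bash
python3 - <<'E'
from tgt import *
s=sense();K=cam("wrist",s);p,d=get_image('wrist');p=p[:,:,::-1].copy()
for z,col in ((4,(0,0,255)),(22,(0,255,0))):
    q=np.array([[*world(TR,l),z] for l in ((-75,-117),(75,-117),(75,33),(-75,33))]);cv2.polylines(p,[proj(K,q).round().astype(int)],True,col,1)
cv2.imwrite('pics/w6.png',p)
E
```

```text
(no output)
```

View pics/w6.png

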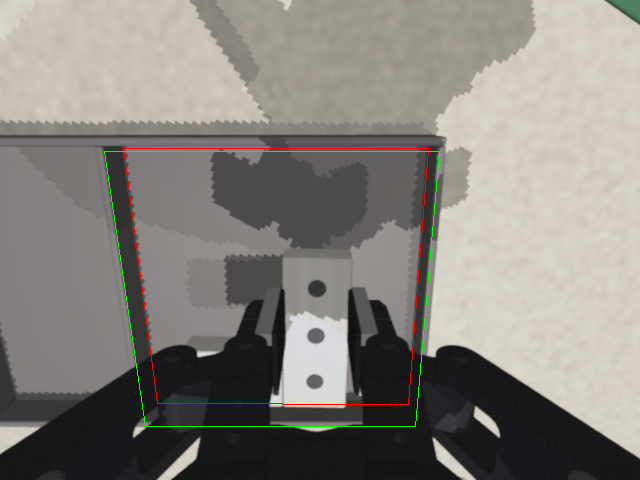

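```bash
python3 -m crank '20 0.5 5 0 0 0 255; 40 0.5 5 0 0 0 255; 45 0.5 5 0 0 0 255;45 0.5 5 0 0 0 255;45 0.5 5 0 0 0 255' 60
python3 -c "
from tgt import *
pl(TR[2],16,10)"
```

```text
time: 4.55
position: [625.3, -163.7, 18.1]
orientation: [0.608, 0.361, 0.608, -0.361]
ft_force: [0.1, -0.9, -0.7]
opening: 0.275
t 4.55 at [ 625.3 -163.7   18.1] jaw 0.500->0.498 q1 -0.39 q6 -0.89 open 0.28 F [ 0.1 -0.9 -0.7]
  shift [ 8.1 -2.3  1.7] turn [ 0.002  0.    -0.   ] rows>=0.2
```

```bash
python3 -m crank '5 0 0 0 0 0 255; 7 0 0 0 0 0 255; 7 0 0 0 0 0 255;7 0 0 0 0 0 255' 60
```

```text
time: 4.88
position: [625.4, -164.5, 10.7]
orientation: [0.608, 0.361, 0.608, -0.361]
ft_force: [-0.2, 0.5, -0.2]
opening: 0.279
```

```bash
python3 -m crank '1 0 0 0 0 0 255; 1 0 0 0 0 0 255' 60; python3 -m crank '0 0 0 0 0 0 130; 0 0 0 0 0 0 130; 0 0 0 0 0 0 130; 0 0 0 0 0 0 130' 60;  python3 -m crank '-30 0 0 0 0 0 130; -70 0 0 0 0 0 100; -100 0 0 0 0 0 60;-120 0 0 0 0 0 0; -120 0 0 0 0 0 0' 60
```

```text
time: 5.05
position: [625.6, -164.6, 10.0]
orientation: [0.608, 0.361, 0.608, -0.361]
ft_force: [-1.1, 1.1, 1.3]
opening: 0.277
time: 5.38
position: [625.1, -164.5, 9.2]
orientation: [0.608, 0.361, 0.608, -0.361]
ft_force: [-0.0, -0.1, -1.6]
opening: 0.489
time: 5.8
position: [629.3, -166.1, 136.2]
orientation: [0.612, 0.362, 0.604, -0.36]
ft_force: [0.9, -0.9, 0.0]
opening: 0.993
```

```bash
python3 - <<'E'
from fit import *;from tgt import *
s,p,W=wristfit(dict(B=C),11,22); cv2.imwrite('pics/w7.png',p[:,:,::-1])
wristfit(dict(B=C),11,22,"scene")
wristfit(dict(B=C),11,22,"side")
move(*world(P1,(17,-13)),100,P1[2]+np.pi/2)
E
```

```text
B [ 621.35  -184.942    2.039] cost 81 n 2805 z med 15.3
B [ 623.258 -186.885    2.04 ] cost 168 n 2726 z med 16.3
B [ 621.834 -187.102    2.034] cost 165 n 2594 z med 15.8
t 5.95 at [ 624.5 -164.2  128.4] jaw 0.499->0.841 q1 -0.39 q6 -0.89 open 0.99 F [ 0.   1.4 -1. ]
  shift [  28.6   63.8 -214.9] turn [-0.342 -0.001  0.001] rows>=5.4
```

View pics/w7.png

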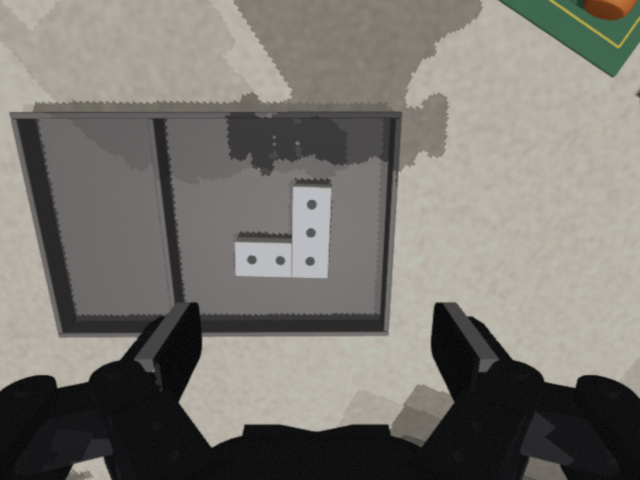

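```bash
sed -i 's/P1=(573.6,76.1/P1=(572,78.5/' poses.py; echo 'B=(621.2,-184.8,2.037)' >> poses.py; python3 -m crank '3 13 -42 -0.07 0 0 0; 6 26 -82 -0.14 0 0 0; 9 37 -122 -0.21 0 0 0; 12 48 -160 -0.28 0 0 0; 15 59 -198 -0.34 0 0 0';  python3 -c "
from tgt import *
move(*world(P1,(17,-13)),100,P1[2]+np.pi/2)"
```

```text
time: 6.37
position: [579.3, 39.5, 111.2]
orientation: [0.659, 0.252, 0.662, -0.253]
ft_force: [0.9, 0.8, 0.1]
opening: 1.002
t 6.37 at [579.3  39.5 111.2] jaw 0.842->0.841 q1 -0.08 q6 -0.92 open 1.00 F [0.9 0.8 0.1]
  shift [ 11.2  11.3 -14.4] turn [ 0.001 -0.004  0.003] rows>=0.5
```

```bash
 python3 -m crank '6 10 -11 0 0 0 0; 10 10 -11 0 0 0 0; 10 10 -11 0 0 0 0';  python3 -c "
from tgt import *;from fit import *
wristfit(dict(P1=P1),9,20)
wristfit(dict(P1=P1,T=(454,77)),9,20)
move(*world(P1,(17,-13)),10,P1[2]+np.pi/2)"
```

```text
time: 6.62
position: [578.0, 53.4, 100.9]
orientation: [0.658, 0.251, 0.663, -0.253]
ft_force: [0.6, -0.5, 0.4]
opening: 0.995
P1 [571.486  78.689  -0.725] cost 84 n 2817 z med 14.3
P1 [571.531  78.713  -0.724] cost 84 n 2828 z med 14.3
T [458.826  71.478  -1.038] cost 985 n 2261 z med 14.3
t 6.72 at [579.9  51.6 102.7] jaw 0.838->0.841 q1 -0.06 q6 -0.90 open 1.00 F [ 0.3  0.2 -0.2]
  shift [92.7  2.  -6.6] turn [-0.002 -0.002  0.002] rows>=2.2
```

```bash
sed -i 's/P1=(572,78.5,-.73)/P1=(571.5,78.7,-.7245)/' poses.py; python3 -c "
from tgt import *
move(*world(P1,(17,-13)),10,P1[2]+np.pi/2)"
```

```text
t 6.72 at [579.9  51.6 102.7] jaw 0.838->0.846 q1 -0.06 q6 -0.90 open 1.00 F [ 0.3  0.2 -0.2]
  shift [92.7  1.9 -7.1] turn [-0.008 -0.002  0.002] rows>=2.2
```

```bash
 python3 -m crank '30 2 -7 -0.008 0 0 60; 60 2 -7 -0.008 0 0 60; 75 2 -7 -0.008 0 0 60; 75 2 -7 -0.008 0 0 60; 75 2 -7 -0.008 0 0 60';  python3 -c "
from tgt import *
move(*world(P1,(17,-13)),10.5,P1[2]+np.pi/2)"
```

```text
time: 7.13
position: [576.4, 57.2, 28.4]
orientation: [0.66, 0.251, 0.662, -0.251]
ft_force: [0.1, -0.0, 0.6]
opening: 0.765
t 7.13 at [576.4  57.2  28.4] jaw 0.845->0.846 q1 -0.05 q6 -0.90 open 0.76 F [ 0.1 -0.   0.6]
  shift [17.9 -0.1 -0.9] turn [-0.001 -0.002  0.002] rows>=0.4
```

```bash
 python3 -m crank '10 0 -1 0 0 0 60; 18 0 -1 0 0 0 60; 18 0 -1 0 0 0 60; 18 0 -1 0 0 0 60' 60;python3 -m crank '0 0 0 0 0 0 255; 0 0 0 0 0 0 255; 0 0 0 0 0 0 255; 0 0 0 0 0 0 255; 0 0 0 0 0 0 255' 60;  python3 -c "
from tgt import *
move(*world(P1,(17,-13)),10.5,P1[2]+np.pi/2)
s=sense();K=cam('wrist',s);R,t=tool(s)
for z in (-22,-23,-24,-25,-26): print(z,proj(K,np.array([R@np.array((-15+t[2],-13,z))+t,R@np.array((-15+t[2],13,z))+t])).round(1).tolist())
p,d=get_image('wrist');cv2.imwrite('pics/w8.png',p[:,:,::-1])"
```

```text
time: 7.47
position: [576.0, 59.1, 11.2]
orientation: [0.661, 0.25, 0.661, -0.25]
ft_force: [0.3, -0.3, -0.3]
opening: 0.764
time: 7.88
position: [576.7, 59.3, 12.2]
orientation: [0.662, 0.25, 0.661, -0.25]
ft_force: [-1.0, -0.3, 5.8]
opening: 0.268
t 7.88 at [576.7  59.3  12.2] jaw 0.847->0.846 q1 -0.05 q6 -0.89 open 0.27 F [-1.  -0.3  5.8]
  shift [ 1.7 -1.9  0.3] turn [ 0.001  0.001 -0.001] rows>=0.1
-22 [[281.9, 259.5], [351.6, 259.4]]
-23 [[281.8, 256.9], [351.7, 256.9]]
-24 [[281.8, 254.4], [351.8, 254.3]]
-25 [[281.7, 251.9], [351.9, 251.8]]
-26 [[281.6, 249.3], [351.9, 249.2]]
```

View pics/w8.png

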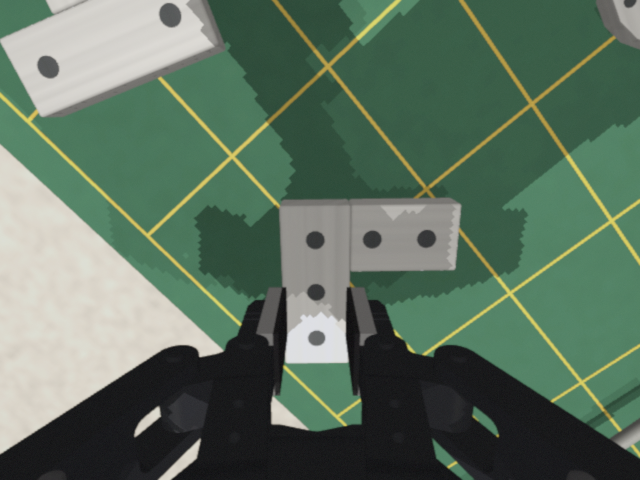

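```bash
 python3 -m crank '-30 0 0 0 0 0 255; -65 0 0 0 0 0 255; -90 0 0 0 0 0 255;-90 0 0 0 0 0 255' 60
cat >> tgt.py <<'E'
def on(L,lx,z):
    th=L[2]-np.pi; O=world(L,(14,14)); move(*world((*O,th),(lx,-13)),z,th+np.pi/2)
E
python3 -c "
from tgt import *
s=sense();K=cam('wrist',s);R,t=tool(s)
for z in (-41,-42,-43,-44): print(z,proj(K,np.array([R@np.array((-2.8,-13,z))+t,R@np.array((-2.8,13,z))+t])).round(1).tolist())
p,d=get_image('wrist');cv2.imwrite('pics/w9.png',p[:,:,::-1])
on(B,16.8,100)"
```

```text
time: 8.27
position: [580.9, 59.2, 107.5]
orientation: [0.665, 0.252, 0.657, -0.249]
ft_force: [1.6, 0.4, 0.3]
opening: 0.268
-41 [[280.6, 209.8], [353.0, 209.7]]
-42 [[280.5, 207.1], [353.1, 207.0]]
-43 [[280.4, 204.3], [353.1, 204.3]]
-44 [[280.4, 201.6], [353.2, 201.5]]
t 8.32 at [579.1  59.2 104.8] jaw 0.847->0.466 q1 -0.05 q6 -0.89 open 0.26 F [ 0.6 -0.3 -1. ]
  shift [   5.  -181.1  185.7] turn [ 0.381  0.005 -0.006] rows>=6.2
```

View pics/w9.png

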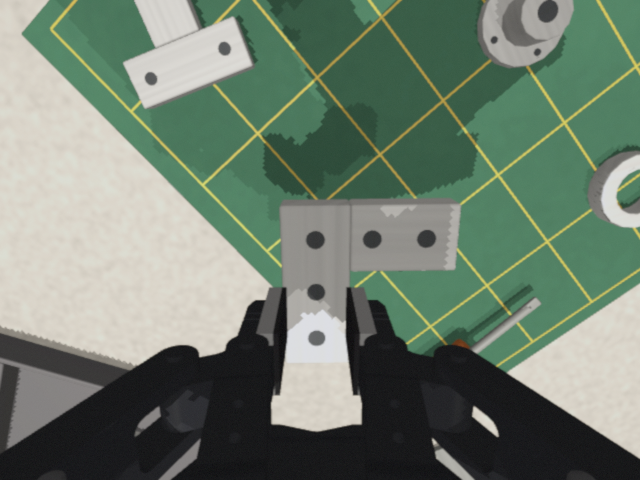

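```bash
 python3 -m crank '0 -28 29 0.06 0 0 255; 0 -56 58 0.12 0 0 255; 0 -84 87 0.18 0 0 255;0 -112 116 0.24 0 0 255; 0 -140 143 0.3 0 0 255' 60
python3 -c "
from tgt import *
on(B,16.6,70)"
```

```text
time: 8.73
position: [589.1, -141.6, 98.9]
orientation: [0.615, 0.347, 0.617, -0.347]
ft_force: [-0.1, 0.1, -0.4]
opening: 0.266
t 8.73 at [ 589.1 -141.6   98.9] jaw 0.544->0.466 q1 -0.38 q6 -0.92 open 0.27 F [-0.1  0.1 -0.4]
  shift [ 28.8 -22.   54.2] turn [ 0.078 -0.003  0.002] rows>=1.6
```

```bash
 python3 -m crank '0 -12 30 0.04 0 0 255; 10 -22 50 0.078 0 0 255; 28 -22 50 0.078 0 0 255;28 -22 50 0.078 0 0 255; 28 -22 50 0.078 0 0 255' 60
python3 -c "
from tgt import *
on(B,16.6,26)"
```

```text
time: 9.15
position: [594.9, -193.2, 69.7]
orientation: [0.6, 0.37, 0.605, -0.37]
ft_force: [-0.4, 1.5, 0.3]
opening: 0.27
t 9.15 at [ 594.9 -193.2   69.7] jaw 0.468->0.466 q1 -0.45 q6 -0.92 open 0.27 F [-0.4  1.5  0.3]
  shift [43.7  0.5  7.2] turn [ 0.002 -0.006  0.004] rows>=1.1
```

```bash
 python3 -m crank '15 0.5 6.5 0 0 0 255; 30 0.5 6.5 0 0 0 255; 36 0.5 6.5 0 0 0 255;36 0.5 6.5 0 0 0 255; 36 0.5 6.5 0 0 0 255' 60
python3 -c "
from tgt import *
on(B,16.6,25.5)"
```

```text
time: 9.57
position: [600.8, -198.9, 37.1]
orientation: [0.602, 0.37, 0.603, -0.37]
ft_force: [0.1, 0.6, -0.2]
opening: 0.267
t 9.57 at [ 600.8 -198.9   37.1] jaw 0.470->0.466 q1 -0.46 q6 -0.93 open 0.27 F [ 0.1  0.6 -0.2]
  shift [11.6 -2.4 -0.9] turn [ 0.004 -0.001  0.001] rows>=0.3
```

```bash
 python3 -m crank '5 -2.4 -0.9 0.004 0 0 255; 8 -2.4 -0.9 0.004 0 0 255; 9.5 -2.4 -0.9 0.004 0 0 255;9.5 -2.4 -0.9 0.004 0 0 255' 60
python3 -c "
from tgt import *
on(B,16.6,25.5)
p,d=get_image('wrist');cv2.imwrite('pics/w10.png',p[:,:,::-1])"
```

```text
time: 9.9
position: [598.3, -200.2, 27.6]
orientation: [0.602, 0.371, 0.602, -0.371]
ft_force: [-1.3, -0.1, -0.8]
opening: 0.266
t 9.90 at [ 598.3 -200.2   27.6] jaw 0.465->0.466 q1 -0.46 q6 -0.92 open 0.27 F [-1.3 -0.1 -0.8]
  shift [ 2.1  0.3 -0.9] turn [-0.001 -0.     0.   ] rows>=0.1
```

View pics/w10.png

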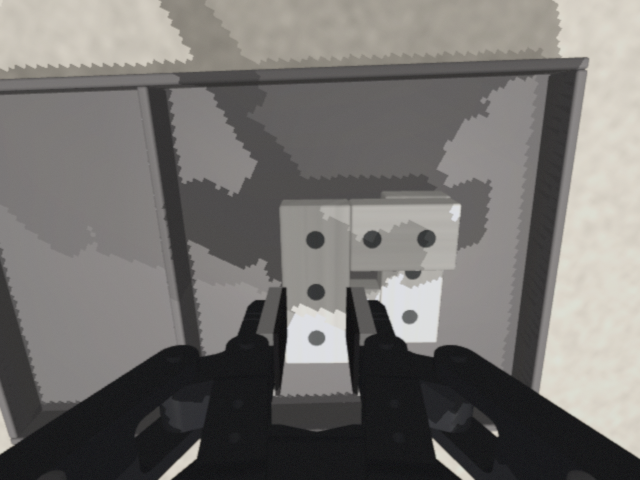

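```bash
python3 - <<'E'
from tgt import *
s=sense();K=cam('wrist',s);R,t=tool(s)
L=lambda P,z:proj(K,np.array([[*world(P,l),z] for l in ((-26,-26),(40,-26),(40,0),(0,0),(0,40),(-26,40))])).round(0).tolist()
print("lower",L(B,16))
th=B[2]-np.pi;O=t[:2]-world((0,0,th),(16.6,-13));print(O,world(B,(14,14)));print("upper",L((*O,th),t[2]-9.2+12))
E
```

```text
lower [[438.0, 342.0], [452.0, 194.0], [386.0, 194.0], [382.0, 288.0], [287.0, 288.0], [288.0, 342.0]]
[ 602.6312379  -179.62049842] [ 602.40108687 -178.58704054]
upper [[280.0, 205.0], [285.0, 364.0], [349.0, 364.0], [351.0, 273.0], [458.0, 272.0], [465.0, 205.0]]
```

```bash
 python3 -m crank '1 0 -0.5 0 0 0 255; 2 0 -0.5 0 0 0 255; 2 0 -0.5 0 0 0 255' 60;python3 -m crank '0.5 0 0 0 0 0 255; 0.5 0 0 0 0 0 255' 60
```

```text
time: 10.2
position: [598.3, -199.9, 25.7]
orientation: [0.602, 0.371, 0.602, -0.371]
ft_force: [-0.7, 1.0, -1.0]
opening: 0.265
time: 10.37
position: [598.4, -200.0, 25.3]
orientation: [0.602, 0.371, 0.602, -0.371]
ft_force: [0.4, -0.2, -0.5]
opening: 0.266
```

```bash
 python3 -m crank '1 0 0 0 0 0 255; 1 0 0 0 0 0 255' 60;python3 -m crank '0.7 0 0 0 0 0 255; 0.7 0 0 0 0 0 255' 60
```

```text
time: 10.53
position: [598.5, -200.0, 25.2]
orientation: [0.602, 0.371, 0.602, -0.371]
ft_force: [-1.4, 1.6, 3.6]
opening: 0.268
time: 10.7
position: [598.5, -200.0, 25.2]
orientation: [0.602, 0.371, 0.602, -0.371]
ft_force: [-3.1, 2.4, 8.9]
opening: 0.268
```

Contact made at z 25.2, as predicted. I'll back off 0.7 mm, release and retreat.

```bash
 python3 -m crank '-0.8 0 0 0 0 0 255; -0.8 0 0 0 0 0 130; -0.8 0 0 0 0 0 130; -0.8 0 0 0 0 0 130; -0.8 0 0 0 0 0 130' 60;python3 -m crank '-20 0 0 0 0 0 130; -60 0 0 0 0 0 130; -100 0 0 0 0 0 60; -115 0 0 0 0 0 0; -115 0 0 0 0 0 0' 60
python3 - <<'E'
from fit import *;from tgt import *
E=world(B,(14,14));print(E)
s,p,W=wristfit(dict(U=E),23,33);wristfit(dict(U=E),23,33,"scene");wristfit(dict(U=E),23,33,"side"); s,p,W=wristfit(dict(U=E),23,33)
cv2.imwrite('pics/w11.png',p[:,:,::-1])
E
```

```text
time: 11.12
position: [598.3, -199.9, 24.1]
orientation: [0.602, 0.371, 0.602, -0.371]
ft_force: [-0.7, 1.0, 0.3]
opening: 0.49
time: 11.53
position: [602.4, -201.8, 146.0]
orientation: [0.606, 0.372, 0.597, -0.371]
ft_force: [0.8, -0.9, -0.6]
opening: 0.894
[ 602.40108687 -178.58704054]
U [ 602.58  -179.314   -1.093] cost 80 n 2809 z med 27.3
U [ 604.766 -181.191   -1.099] cost 204 n 2633 z med 28.2
U [ 603.219 -181.22    -1.096] cost 161 n 2681 z med 28.0
U [ 602.59  -179.41    -1.091] cost 85 n 2824 z med 27.3
```

View pics/w11.png

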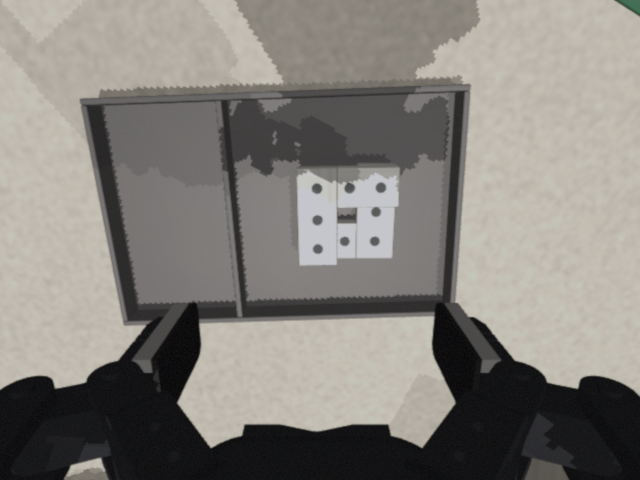

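```bash
sed -i 's/S=(569.8,347.9,-2.72)/S=(567.3,350.7,-2.718)/' poses.py; echo 'U=(602.55,-179.35,-1.094)'>>poses.py; python3 -c "
from tgt import *
move(*world(S,(-13,17)),110,S[2])"
```

```text
t 11.73 at [ 597.  -199.3  137.3] jaw 0.465->0.424 q1 -0.46 q6 -0.92 open 1.00 F [-1.1 -0.2 -1.1]
  shift [  28.2  232.4 -487.3] turn [ 0.041 -0.003  0.002] rows>=13.0
```

```bash
 python3 -m crank '0 17 -36 0 0 0 0; 0 35 -73 0 0 0 0; 5 53 -110 0 0 0 0; 5 71 -148 0 0 0 0; 5 89 -186 0 0 0 0';python3 -m crank '4 17 -37 0.02 0 0 0; 8 35 -74 0.04 0 0 0; 12 53 -111 0.04 0 0 0; 16 71 -148 0.04 0 0 0; 20 89 -186 0.04 0 0 0'; python3 -c "
from tgt import *
move(*world(S,(-13,17)),110,S[2])"
```

```text
time: 12.15
position: [592.1, 7.3, 131.3]
orientation: [0.6, 0.371, 0.603, -0.372]
ft_force: [1.7, -0.4, -0.1]
opening: 1.0
time: 12.57
position: [588.6, 212.7, 111.5]
orientation: [0.593, 0.382, 0.595, -0.385]
ft_force: [0.8, -0.0, -0.0]
opening: 0.999
t 12.57 at [588.6 212.7 111.5] jaw 0.425->0.424 q1 0.21 q6 -0.22 open 1.00 F [ 0.8 -0.  -0. ]
  shift [   1.4   50.5 -117.5] turn [ 0.001 -0.001  0.005] rows>=3.1
```

```bash
 python3 -m crank '0 18 -36 0 0 0 0; 0 35 -72 0 0 0 0; 0 48 -106 0 0 0 0; 0 48 -112 0 0 0 0; 0 48 -112 0 0 0 0'; python3 -c "
from tgt import *;from fit import *
s,p,W=wristfit(dict(S=S),9,20)
s,p,W=wristfit(dict(S=S),9,20)
h=W[(W[:,2]>27)&(W[:,2]<38)&(np.hypot(*(W[:,:2]-np.array(S[:2])).T)<60)];print(h[:,:2].min(0),h[:,:2].max(0),h.mean(0),world(S,(-13,-13)))
cv2.imwrite('pics/w12.png',p[:,:,::-1])
move(*world(S,(-13,17)),11,S[2])"
```

```text
time: 12.98
position: [585.7, 335.1, 111.6]
orientation: [0.594, 0.381, 0.596, -0.383]
ft_force: [-0.4, -1.1, -0.2]
opening: 1.003
S [567.793 351.168  -2.725] cost 219 n 2707 z med 14.3
S [567.823 351.124  -2.726] cost 217 n 2700 z med 14.3
[568.55498018 362.46398027] [580.21419324 373.98187227] [574.2385723  368.51123623  32.06090014] [573.80753847 367.89453236]
t 13.08 at [586.9 331.9 112.2] jaw 0.426->0.424 q1 0.39 q6 -0.04 open 1.00 F [-1.  -0.9 -0.3]
  shift [101.2   3.3  -8.3] turn [0.002 0.001 0.004] rows>=2.4
```

View pics/w12.png

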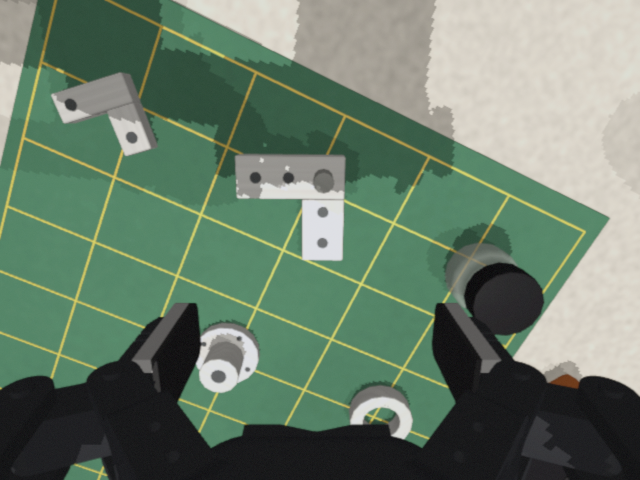

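```bash
sed -i 's/S=(567.3,350.7,-2.718)/S=(567.8,351.1,-2.726)/' poses.py; python3 -c "
from tgt import *
move(*world(S,(-13,17)),30,S[2])"
```

```text
t 13.08 at [586.9 331.9 112.2] jaw 0.426->0.416 q1 0.39 q6 -0.04 open 1.00 F [-1.  -0.9 -0.3]
  shift [82.2  3.7 -8.3] turn [0.01  0.001 0.004] rows>=2.0
```

```bash
  python3 -m crank '30 3 -8 0.01 0 0 60; 60 3 -8 0.01 0 0 60; 80 3 -8 0.01 0 0 60; 80 3 -8 0.01 0 0 60; 80 3 -8 0.01 0 0 60' 60; python3 -c "
from tgt import *
move(*world(S,(-13,17)),10.5,S[2])"
```

```text
time: 13.5
position: [586.5, 338.7, 32.3]
orientation: [0.591, 0.385, 0.593, -0.389]
ft_force: [-0.0, 0.6, 0.2]
opening: 0.763
t 13.50 at [586.5 338.7  32.3] jaw 0.413->0.416 q1 0.40 q6 -0.02 open 0.76 F [-0.   0.6  0.2]
  shift [21.8  1.  -1.9] turn [-0.003  0.     0.005] rows>=0.5
```

```bash
  python3 -m crank '10 1 -1 0 0 0 60; 21 1 -1 0 0 0 60; 21 1 -1 0 0 0 60; 21 1 -1 0 0 0 60' 60; python3 -m crank '0 0 0 0 0 0 255; 0 0 0 0 0 0 255; 0 0 0 0 0 0 255; 0 0 0 0 0 0 255; 0 0 0 0 0 0 255' 60; python3 -c "
from tgt import *
move(*world(S,(-13,17)),10.5,S[2])
s=sense();R,t=tool(s);print('local',np.array([[np.cos(S[2]),np.sin(S[2])],[-np.sin(S[2]),np.cos(S[2])]])@(t[:2]-np.array(S[:2])))"
```

```text
time: 13.83
position: [587.9, 342.5, 13.2]
orientation: [0.592, 0.386, 0.592, -0.387]
ft_force: [0.0, -0.3, -0.1]
opening: 0.762
time: 14.25
position: [589.7, 343.5, 15.4]
orientation: [0.593, 0.387, 0.592, -0.385]
ft_force: [1.0, 0.8, 1.4]
opening: 0.067
t 14.25 at [589.7 343.5  15.4] jaw 0.415->0.416 q1 0.40 q6 -0.01 open 0.07 F [1.  0.8 1.4]
  shift [ 4.8 -4.   1.3] turn [-0.     0.    -0.004] rows>=0.2
local [-16.94242516  15.74327687]
```

```bash
 python3 -c "
from tgt import *
p,d=get_image('wrist');cv2.imwrite('pics/w13.png',p[:,:,::-1])"
```

```text
(no output)
```

View pics/w13.png

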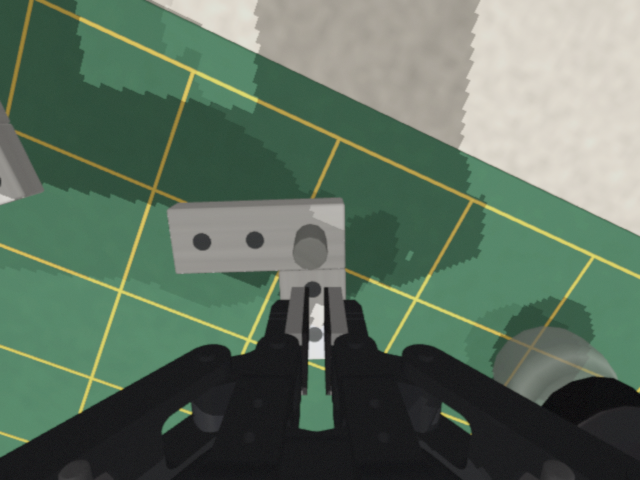

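The fingers slid over the top because I was too high. I'll lift, open, re-measure and grasp about 7 mm lower.

```bash
  python3 -m crank '-10 0 0 0 0 0 255; -35 0 0 0 0 0 60; -70 0 0 0 0 0 0; -70 0 0 0 0 0 0; -70 0 0 0 0 0 0' 60;  python3 -c "
from tgt import *;from fit import *
s,p,W=wristfit(dict(S=S),9,20)
s,p,W=wristfit(dict(S=S),9,20)
move(*world(S,(-13,17)),30,S[2])"
```

```text
time: 14.72
position: [590.7, 343.9, 87.6]
orientation: [0.594, 0.388, 0.591, -0.384]
ft_force: [0.1, 0.9, -0.9]
opening: 0.566
S [569.749 352.131  -2.695] cost 224 n 2689 z med 14.3
S [569.678 352.116  -2.693] cost 227 n 2688 z med 14.3
t 14.82 at [587.7 342.6  83.3] jaw 0.415->0.416 q1 0.40 q6 -0.01 open 0.74 F [-0.8 -0.5 -0.7]
  shift [53.3 -1.8  1.2] turn [-0.001 -0.     0.001] rows>=1.3
```

```bash
sed -i 's/S=(567.8,351.1,-2.726)/S=(569.7,352.1,-2.694)/' poses.py;  python3 -m crank '25 0 0 -0.03 0 0 60; 50 0 0 -0.03 0 0 60; 50 0 0 -0.03 0 0 60; 50 0 0 -0.03 0 0 60' 60; python3 -c "
from tgt import *
move(*world(S,(-13,17)),6.5,S[2])"
```

```text
time: 15.15
position: [584.8, 341.4, 29.5]
orientation: [0.596, 0.375, 0.6, -0.38]
ft_force: [0.1, -0.1, -0.2]
opening: 0.765
t 15.15 at [584.8 341.4  29.5] jaw 0.445->0.448 q1 0.40 q6 -0.04 open 0.77 F [ 0.1 -0.1 -0.2]
  shift [22.9  4.2  0.8] turn [-0.003 -0.     0.009] rows>=0.6
```

```bash
 python3 -m crank '12 2.5 1 0 0 0 60; 22 2.5 1 0 0 0 60; 22 2.5 1 0 0 0 60; 22 2.5 1 0 0 0 60; 22 2.5 1 0 0 0 60' 60; python3 -c "
from tgt import *
move(*world(S,(-13,17)),6.5,S[2])"
```

```text
time: 15.57
position: [591.2, 343.1, 11.8]
orientation: [0.598, 0.378, 0.598, -0.377]
ft_force: [0.3, -0.2, 1.0]
opening: 0.761
t 15.57 at [591.2 343.1  11.8] jaw 0.445->0.448 q1 0.40 q6 -0.05 open 0.76 F [ 0.3 -0.2  1. ]
  shift [ 5.3 -2.5 -0.4] turn [-0.003  0.    -0.001] rows>=0.1
```

```bash
 python3 -m crank '3 -2 0 0 0 0 60; 5 -2 0 0 0 0 60; 5 -2 0 0 0 0 60; 5 -2 0 0 0 0 60' 60; python3 -c "
from tgt import *
move(*world(S,(-13,17)),6.5,S[2])"
```

```text
time: 15.9
position: [588.9, 342.0, 6.4]
orientation: [0.598, 0.377, 0.598, -0.377]
ft_force: [0.7, 0.7, 0.7]
opening: 0.768
t 15.90 at [588.9 342.    6.4] jaw 0.445->0.448 q1 0.40 q6 -0.05 open 0.77 F [0.7 0.7 0.7]
  shift [-0.1  0.1 -0.4] turn [-0.003 -0.     0.   ] rows>=0.0
```

```bash
 python3 -m crank '0 0 0 0 0 0 255; 0 0 0 0 0 0 255; 0 0 0 0 0 0 255; 0 0 0 0 0 0 255; 0 0 0 0 0 0 255' 60; python3 -c "
from tgt import *
s=sense();R,t=tool(s);print('local',np.array([[np.cos(S[2]),np.sin(S[2])],[-np.sin(S[2]),np.cos(S[2])]])@(t[:2]-np.array(S[:2])),jaw(s))"
```

```text
time: 16.32
position: [589.5, 342.3, 6.9]
orientation: [0.598, 0.378, 0.598, -0.377]
ft_force: [-0.1, 0.5, 2.0]
opening: 0.281
local [-13.61376057  17.41130467] 0.44499868287512917
```

```bash
 python3 -m crank '-30 0 0 0 0 0 255; -65 0 0 0 0 0 255; -100 0 0 0 0 0 255; -110 0 0 0 0 0 255; -110 0 0 0 0 0 255' 60
cat >> tgt.py <<'E'
def onS(z,ly=17.3):
    th=U[2]-np.pi; O=world(U,(14,14)); tgt=world((*O,th),(-13,ly))
    s=sense();j=jaw(s); yaw=U[2]  # tool y is at plate theta+pi
    R,t=tool(s)
    yv=np.array([np.cos(yaw),np.sin(yaw),0]);xv=np.array([0,0,-1.]);D=np.stack([xv,yv,np.cross(xv,yv)],1)
    print("t %.2f"%s["time"],t.round(1),"q1 %.2f q6 %.2f open %.2f"%(s["qpos"][0],s["qpos"][5],s["opening"]),"tgt",tgt.round(1),"shift",(R.T@(np.array([*tgt,z])-t)).round(1),"turn",Rn.from_matrix(R.T@D).as_rotvec().round(3),"jaw %.3f want %.3f"%(j,yaw))
E
python3 -c "
from tgt import *
onS(110)
p,d=get_image('wrist');cv2.imwrite('pics/w14.png',p[:,:,::-1])"
```

```text
time: 16.73
position: [592.2, 343.5, 121.6]
orientation: [0.6, 0.38, 0.596, -0.375]
ft_force: [1.6, 0.7, -0.4]
opening: 0.283
t 16.73 [592.2 343.5 121.6] q1 0.40 q6 -0.05 open 0.28 tgt [ 612.  -204.9] shift [   9.7 -218.3  503.4] turn [ 1.539 -0.007 -0.008] jaw 0.445 want -1.094
```

View pics/w14.png

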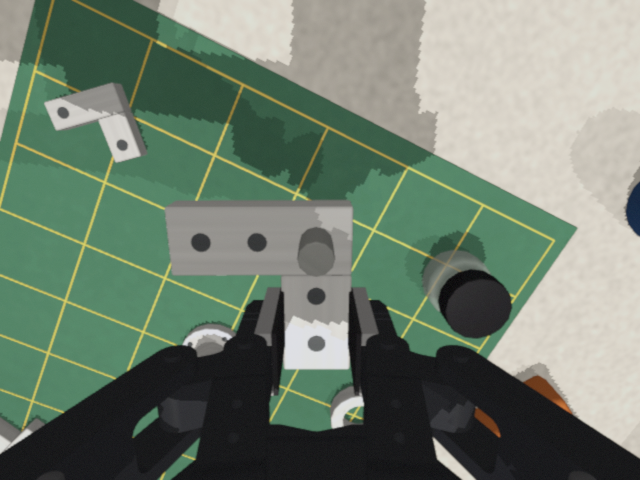

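```bash
 python3 -m crank '2 -16 37 0.12 0 0 255; 4 -32 74 0.24 0 0 255; 6 -48 111 0.36 0 0 255; 8 -64 148 0.48 0 0 255; 10 -80 185 0.6 0 0 255' 60
python3 -c "
from tgt import *
s=sense();K=cam('wrist',s);R,t=tool(s)
for z in (-42,-43,-44,-45): print(z,proj(K,np.array([R@np.array((-8.1,-13,z))+t,R@np.array((-8.1,13,z))+t])).round(1).tolist())
onS(110)"
```

```text
time: 17.2
position: [593.5, 138.8, 102.6]
orientation: [-0.457, -0.537, -0.46, 0.54]
ft_force: [0.5, 0.1, -0.8]
opening: 0.279
-42 [[279.2, 209.6], [354.5, 209.6]]
-43 [[279.1, 206.8], [354.6, 206.8]]
-44 [[279.0, 204.0], [354.7, 203.9]]
-45 [[279.0, 201.1], [354.7, 201.1]]
t 17.20 [593.5 138.8 102.6] q1 0.09 q6 0.25 open 0.28 tgt [ 612.  -204.9] shift [ -7.3  73.1 336.3] turn [0.934 0.004 0.005] jaw -0.160 want -1.094
```

```bash
 python3 -m crank '0 8 40 0.12 0 0 255; 0 16 80 0.24 0 0 255; 0 24 120 0.36 0 0 255; 0 32 160 0.48 0 0 255; 0 40 198 0.6 0 0 255' 60
python3 -c "
from tgt import *
onS(90)"
```

```text
time: 17.62
position: [602.6, -62.7, 102.8]
orientation: [-0.277, -0.648, -0.28, 0.652]
ft_force: [1.1, -0.6, -1.5]
opening: 0.28
t 17.62 [602.6 -62.7 102.8] q1 -0.25 q6 0.51 open 0.28 tgt [ 612.  -204.9] shift [ 12.5 104.9  96.3] turn [0.333 0.004 0.005] jaw -0.761 want -1.094
```

```bash
 python3 -m crank '0 28 26 0.11 0 0 255; 4 56 52 0.22 0 0 255; 8 84 76 0.333 0 0 255; 12 102 92 0.333 0 0 255; 12 102 92 0.333 0 0 255' 60
python3 -c "
from tgt import *
onS(60)"
```

```text
time: 18.03
position: [614.1, -202.9, 90.0]
orientation: [-0.167, -0.685, -0.168, 0.689]
ft_force: [0.4, 1.0, -1.6]
opening: 0.281
t 18.03 [ 614.1 -202.9   90. ] q1 -0.45 q6 0.64 open 0.28 tgt [ 612.  -204.9] shift [30.1  0.9  2.6] turn [0.    0.005 0.003] jaw -1.094 want -1.094
```

```bash
 python3 -m crank '20 0 3 0 0 0 255; 42 0 3 0 0 0 255; 48 0 3 0 0 0 255; 48 0 3 0 0 0 255; 48 0 3 0 0 0 255' 60
python3 -c "
from tgt import *
onS(33)"
```

```text
time: 18.45
position: [612.7, -198.2, 44.6]
orientation: [-0.168, -0.686, -0.17, 0.688]
ft_force: [1.0, -0.5, -0.4]
opening: 0.283
t 18.45 [ 612.7 -198.2   44.6] q1 -0.45 q6 0.64 open 0.28 tgt [ 612.  -204.9] shift [11.6  5.6  3.7] turn [0.007 0.002 0.003] jaw -1.087 want -1.094
```

```bash
 python3 -m crank '4 5 3.5 0.007 0 0 255; 7 5 3.5 0.007 0 0 255; 7 5 3.5 0.007 0 0 255; 7 5 3.5 0.007 0 0 255; 7 5 3.5 0.007 0 0 255' 60
python3 -c "
from tgt import *
onS(33)"
```

```text
time: 18.87
position: [613.6, -205.6, 40.1]
orientation: [0.167, 0.687, 0.166, -0.687]
ft_force: [0.9, 0.2, -1.1]
opening: 0.284
t 18.87 [ 613.6 -205.6   40.1] q1 -0.46 q6 0.64 open 0.28 tgt [ 612.  -204.9] shift [ 7.1 -1.4  1.1] turn [-0.001 -0.001 -0.001] jaw -1.095 want -1.094
```

```bash
 python3 -m crank '4 -1 1 0 0 0 255; 6 -1 1 0 0 0 255; 6 -1 1 0 0 0 255; 6 -1 1 0 0 0 255' 60
python3 -c "
from tgt import *
onS(32)"
```

```text
time: 19.2
position: [611.5, -204.8, 33.0]
orientation: [-0.166, -0.687, -0.167, 0.687]
ft_force: [-0.0, -0.6, -0.7]
opening: 0.28
t 19.20 [ 611.5 -204.8   33. ] q1 -0.46 q6 0.64 open 0.28 tgt [ 612.  -204.9] shift [ 1.   0.2 -0.4] turn [-0.001  0.     0.001] jaw -1.095 want -1.094
```

```bash
 python3 -m crank '1 0 -0.4 0 0 0 255; 1 0 -0.4 0 0 0 255; 1 0 -0.4 0 0 0 255' 60;python3 -m crank '0.7 0 0 0 0 0 255; 0.7 0 0 0 0 0 255' 60
python3 -c "
from tgt import *
p,d=get_image('wrist');cv2.imwrite('pics/w15.png',p[:,:,::-1])"
```

```text
time: 19.45
position: [612.3, -204.9, 32.5]
orientation: [0.167, 0.687, 0.167, -0.687]
ft_force: [-0.6, 0.1, -0.3]
opening: 0.279
time: 19.62
position: [612.5, -205.0, 32.0]
orientation: [0.167, 0.687, 0.166, -0.687]
ft_force: [0.6, -0.8, -0.5]
opening: 0.277
```

View pics/w15.png

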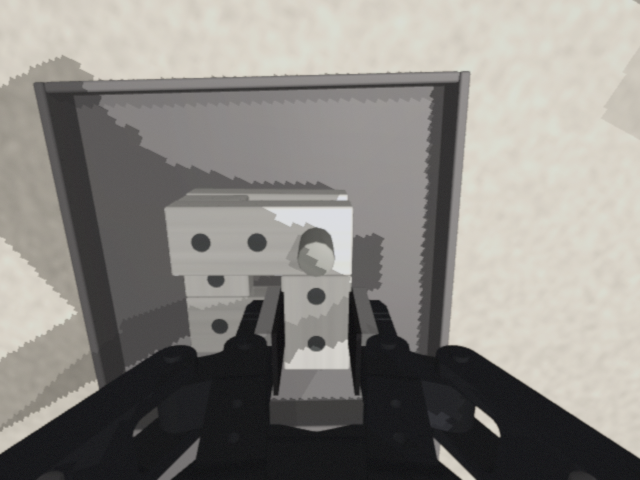

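The image shows the stud plate held flush over the pile, with the stud at (317,248). I'll lower until contact.

```bash
 python3 -m crank '1 0 0 0 0 0 255; 1 0 0 0 0 0 255' 60;python3 -m crank '0.7 0 0 0 0 0 255; 0.7 0 0 0 0 0 255' 60
```

```text
time: 19.83
position: [612.5, -205.0, 31.9]
orientation: [0.167, 0.687, 0.167, -0.687]
ft_force: [-1.8, 0.4, 4.7]
opening: 0.28
time: 20.0
position: [612.5, -205.0, 31.8]
orientation: [0.167, 0.687, 0.167, -0.687]
ft_force: [-2.8, 1.5, 7.5]
opening: 0.277
```

```bash
 python3 -m crank '-0.8 0 0 0 0 0 255; -0.8 0 0 0 0 0 130; -0.8 0 0 0 0 0 130; -0.8 0 0 0 0 0 130; -0.8 0 0 0 0 0 130' 60;python3 -m crank '-20 0 0 0 0 0 130; -60 0 0 0 0 0 130; -100 0 0 0 0 0 60; -115 0 0 0 0 0 0; -115 0 0 0 0 0 0' 60
python3 - <<'E'
from fit import *;from tgt import *
E=world(U,(14,14));print(E,U[2]+np.pi)
s,p,W=wristfit(dict(T=E),35,45);wristfit(dict(T=E),35,45,"scene"); s,p,W=wristfit(dict(T=E),35,45)
cv2.imwrite('pics/w16.png',p[:,:,::-1])
move(566,222,110)
E
```

```text
time: 20.42
position: [612.1, -204.8, 30.5]
orientation: [-0.167, -0.687, -0.167, 0.687]
ft_force: [0.6, -0.0, 0.2]
opening: 0.494
time: 20.83
position: [616.2, -206.8, 152.7]
orientation: [0.169, 0.691, 0.164, -0.684]
ft_force: [0.2, -0.6, -0.6]
opening: 0.897
[ 621.41366897 -185.36348425] 2.047592653589793
T [ 621.774 -185.717    2.054] cost 217 n 2681 z med 39.3
T [ 623.843 -186.66     2.052] cost 533 n 2284 z med 40.3
T [ 621.697 -185.77     2.048] cost 217 n 2678 z med 39.3
t 20.98 at [ 611.5 -204.5  144.7] jaw -1.095->-1.095 q1 -0.46 q6 0.64 open 1.00 F [ 0.1 -0.5 -0.1]
  shift [  35.2 -399.9 -155. ] turn [0.    0.001 0.002] rows>=10.3
```

View pics/w16.png

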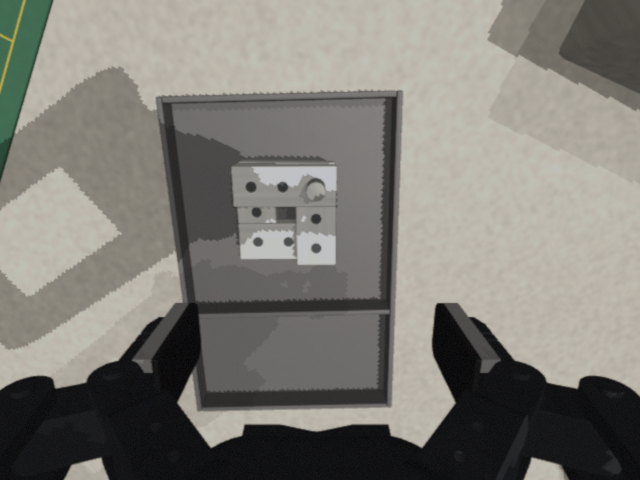

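```bash
 python3 -m crank '0 -38 -15 0 0 0 0; 4 -76 -30 0 0 0 0; 8 -114 -45 0 0 0 0; 12 -152 -60 0 0 0 0; 15 -190 -74 0 0 0 0';  python3 -m crank '4 -38 -15 0 0 0 0; 8 -76 -30 0 0 0 0; 12 -114 -45 0 0 0 0; 16 -152 -60 0 0 0 0; 20 -190 -74 0 0 0 0'; python3 - <<'E'
from tgt import *
move(564.6,224,110)
E
```

```text
time: 21.4
position: [588.4, -0.1, 127.5]
orientation: [-0.166, -0.685, -0.167, 0.689]
ft_force: [0.7, 0.6, -1.0]
opening: 0.999
time: 21.82
position: [567.3, 202.2, 107.8]
orientation: [-0.167, -0.685, -0.167, 0.689]
ft_force: [0.8, -0.4, -0.5]
opening: 1.001
t 21.82 at [567.3 202.2 107.8] jaw -1.095->-1.095 q1 0.20 q6 1.29 open 1.00 F [ 0.8 -0.4 -0.5]
  shift [ -2.2 -20.6  -7.6] turn [0.    0.005 0.001] rows>=0.5
```

```bash
 python3 -m crank '0 -15 -5 0 0 0 0; 0 -17 -5 0 0 0 0;0 -17 -5 0 0 0 0;0 -17 -5 0 0 0 0'; python3 - <<'E'
from tgt import *
s=sense();p,d=get_image("wrist");W=cloud(d,cam("wrist",s)).reshape(-1,3);cv2.imwrite('pics/w17.png',p[:,:,::-1])
D=np.hypot(W[:,0]-564.6,W[:,1]-224)
for lo,hi,r in ((29,37,30),(8.5,14,40)):
    h=W[(W[:,2]>lo)&(W[:,2]<hi)&(D<r)];c,rr=cv2.minEnclosingCircle(h[:,:2].astype(np.float32));print(len(h),c,rr,h.mean(0))
E
```

```text
time: 22.15
position: [565.4, 217.1, 109.2]
orientation: [-0.167, -0.686, -0.166, 0.688]
ft_force: [-0.3, -0.7, -0.7]
opening: 0.997
1471 (564.8812866210938, 224.03172302246094) 12.968358039855957 [565.4126374  224.3104467   32.28653566]
2152 (564.9530639648438, 224.05789184570312) 22.91925621032715 [569.32020331 225.94253062  10.39430385]
```

View pics/w17.png

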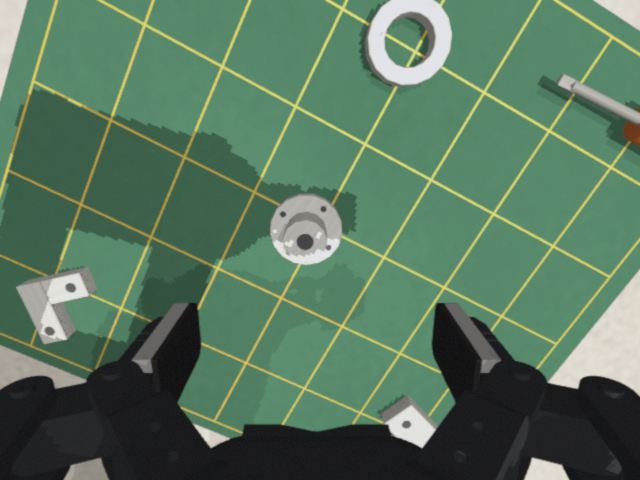

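```bash
python3 -c "
from tgt import *
move(564.9,224,40)";  python3 -m crank '30 -6 -3 0 0 0 60; 60 -6 -3 0 0 0 60;68 -6 -3 0 0 0 60;68 -6 -3 0 0 0 60;68 -6 -3 0 0 0 60' 50; python3 -c "
from tgt import *
move(564.9,224,16)"
```

```text
t 22.20 at [566.  216.6 109.7] jaw -1.096->-1.096 q1 0.22 q6 1.32 open 1.00 F [-0.1 -0.6  0.4]
  shift [69.7 -7.  -2.6] turn [-0.     0.002 -0.   ] rows>=1.7
time: 22.62
position: [566.5, 223.6, 42.8]
orientation: [-0.166, -0.687, -0.166, 0.688]
ft_force: [1.3, -0.7, 0.7]
opening: 0.762
t 22.62 at [566.5 223.6  42.8] jaw -1.097->-1.097 q1 0.23 q6 1.33 open 0.76 F [ 1.3 -0.7  0.7]
  shift [26.8 -1.1  1.2] turn [0.    0.001 0.   ] rows>=0.6
```

```bash
 python3 -m crank '15 -0.5 1 0 0 0 60; 25 -0.5 1 0 0 0 60;25 -0.5 1 0 0 0 60;25 -0.5 1 0 0 0 60;25 -0.5 1 0 0 0 60' 50; python3 -c "
from tgt import *
move(564.9,224,16)"
```

```text
time: 23.03
position: [566.0, 224.9, 18.9]
orientation: [0.167, 0.688, 0.167, -0.687]
ft_force: [-0.2, -0.5, 0.1]
opening: 0.759
t 23.03 at [566.  224.9  18.9] jaw -1.095->-1.095 q1 0.24 q6 1.33 open 0.76 F [-0.2 -0.5  0.1]
  shift [2.9 0.3 1.4] turn [ 0.    -0.002 -0.   ] rows>=0.1
```

```bash
 python3 -m crank '2 0 1 0 0 0 60; 2 0 1 0 0 0 60; 2 0 1 0 0 0 60' 50;python3 -m crank '0 0 0 0 0 0 255; 0 0 0 0 0 0 255; 0 0 0 0 0 0 255; 0 0 0 0 0 0 255; 0 0 0 0 0 0 255' 50;python3 -m crank '-30 0 0 0 0 0 255; -60 0 0 0 0 0 255; -90 0 0 0 0 0 255; -90 0 0 0 0 0 255' 50;python3 -c "
from tgt import *
g=world(TR,(0,77));print(g);move(*g,100)
p,d=get_image('wrist');cv2.imwrite('pics/w18.png',p[:,:,::-1])"
```

```text
time: 23.28
position: [564.5, 224.4, 16.2]
orientation: [0.167, 0.687, 0.167, -0.687]
ft_force: [-0.2, -0.0, 0.5]
opening: 0.77
time: 23.7
position: [564.7, 224.5, 16.2]
orientation: [0.167, 0.687, 0.167, -0.687]
ft_force: [-0.0, -0.1, 2.5]
opening: 0.279
time: 24.03
position: [569.1, 225.6, 112.8]
orientation: [0.167, 0.692, 0.167, -0.683]
ft_force: [2.4, 1.2, 0.6]
opening: 0.279
[ 506.35993901 -240.59432225]
t 24.03 at [569.1 225.6 112.8] jaw -1.095->-1.095 q1 0.24 q6 1.33 open 0.28 F [2.4 1.2 0.6]
  shift [ 10.7 385.6 269.5] turn [ 0.    -0.012 -0.003] rows>=11.3
```

View pics/w18.png

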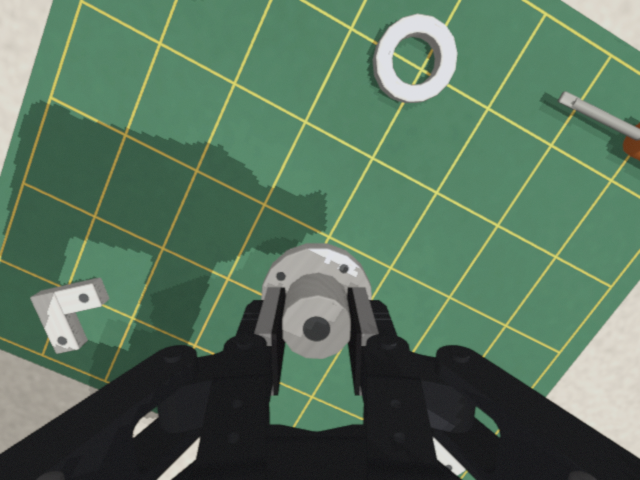

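```bash
 python3 -m crank '0 32 22 0 0 0 255; 0 64 45 0 0 0 255; 0 97 68 0 0 0 255; 0 130 91 0 0 0 255; 0 164 114 0 0 0 255' 50; python3 -m crank '0 33 23 0 0 0 255; 0 66 46 0 0 0 255; 0 100 70 0 0 0 255; 0 134 93 0 0 0 255; 0 164 115 0 0 0 255' 50;python3 -c "
from tgt import *
move(505.2,-238.8,70)"
```

```text
time: 24.5
position: [535.9, 25.2, 103.9]
orientation: [-0.167, -0.686, -0.167, 0.688]
ft_force: [0.4, -0.1, -0.6]
opening: 0.283
time: 24.92
position: [509.2, -173.8, 104.1]
orientation: [-0.166, -0.686, -0.167, 0.688]
ft_force: [1.0, 0.4, -0.4]
opening: 0.281
t 24.92 at [ 509.2 -173.8  104.1] jaw -1.096->-1.096 q1 -0.49 q6 0.61 open 0.28 F [ 1.   0.4 -0.4]
  shift [34.1 56.  33.2] turn [0.    0.002 0.002] rows>=1.8
```

```bash
 python3 -m crank '5 30 17 0 0 0 255; 20 50 29 0 0 0 255; 34 52 30 0 0 0 255; 34 52 30 0 0 0 255; 34 52 30 0 0 0 255' 50;python3 -c "
from tgt import *
move(505.2,-238.8,22)
s=sense();K=cam('wrist',s);p,d=get_image('wrist');p=p[:,:,::-1].copy()
for z,col in ((4,(0,0,255)),(22,(0,255,0))):
    q=np.array([[*world(TR,l),z] for l in ((-75,37),(75,37),(75,117),(-75,117))]);cv2.polylines(p,[proj(K,q).round().astype(int)],True,col,1)
cv2.imwrite('pics/w19.png',p)"
```

```text
time: 25.33
position: [506.0, -230.9, 69.4]
orientation: [-0.165, -0.686, -0.168, 0.689]
ft_force: [0.1, 0.5, -1.1]
opening: 0.28
t 25.33 at [ 506.  -230.9   69.4] jaw -1.096->-1.096 q1 -0.58 q6 0.51 open 0.28 F [ 0.1  0.5 -1.1]
  shift [47.3  6.9  4.2] turn [0.    0.003 0.005] rows>=1.2
```

View pics/w19.png

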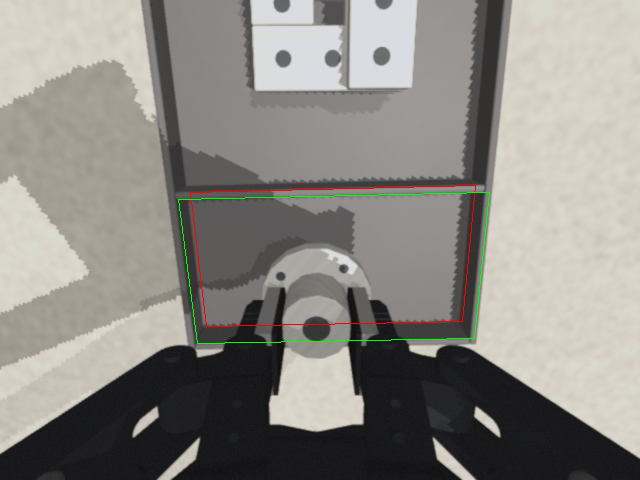

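```bash
 python3 -m crank '15 5 3 0 0 0 255; 35 5 3 0 0 0 255; 45 5 3 0 0 0 255; 45 5 3 0 0 0 255; 45 5 3 0 0 0 255' 50;python3 -c "
from tgt import *
move(505.2,-238.8,18)"
```

```text
time: 25.8
position: [507.6, -236.7, 26.6]
orientation: [-0.167, -0.687, -0.168, 0.687]
ft_force: [0.0, -0.3, -0.2]
opening: 0.281
t 25.80 at [ 507.6 -236.7   26.6] jaw -1.094->-1.094 q1 -0.59 q6 0.50 open 0.28 F [ 0.  -0.3 -0.2]
  shift [8.6 0.8 3. ] turn [0.    0.001 0.001] rows>=0.2
```

```bash
 python3 -m crank '4 0 2 0 0 0 255; 7.5 0 2 0 0 0 255; 7.5 0 2 0 0 0 255; 7.5 0 2 0 0 0 255' 50;  python3 -m crank '1.3 0 0 0 0 0 255; 1.3 0 0 0 0 0 255; 1.3 0 0 0 0 0 255' 50
```

```text
time: 26.13
position: [506.1, -238.9, 19.6]
orientation: [0.167, 0.687, 0.167, -0.687]
ft_force: [0.3, -0.6, -0.8]
opening: 0.28
time: 26.38
position: [506.0, -238.9, 18.1]
orientation: [0.167, 0.687, 0.167, -0.687]
ft_force: [-0.1, 0.6, -1.4]
opening: 0.279
```

```bash
 python3 -m crank '0.8 0 0 0 0 0 255; 0.8 0 0 0 0 0 255' 50;  python3 -m crank '0.7 0 0 0 0 0 255; 0.7 0 0 0 0 0 255' 50
```

```text
time: 26.55
position: [505.9, -238.8, 17.2]
orientation: [-0.167, -0.687, -0.167, 0.687]
ft_force: [-0.3, 0.1, -1.1]
opening: 0.286
time: 26.72
position: [506.0, -238.9, 17.2]
orientation: [-0.167, -0.687, -0.167, 0.687]
ft_force: [-2.7, 1.0, 4.8]
opening: 0.286
```

```bash
 python3 -m crank '-0.6 0 0 0 0 0 255; -0.6 0 0 0 0 0 130; -0.6 0 0 0 0 0 130; -0.6 0 0 0 0 0 130; -0.6 0 0 0 0 0 130' 50;  python3 -m crank '-20 0 0 0 0 0 130; -60 0 0 0 0 0 130; -100 0 0 0 0 0 130; -140 0 0 0 0 0 130; -150 0 0 0 0 0 130' 50;  python3 -m crank '0 0 -30 0 0 0 130; 0 0 -60 0 0 0 130; 0 0 -60 0 0 0 130; 0 0 -60 0 0 0 130' 
python3 - <<'E'
from fit import *;from tgt import *
s,p,W=wristfit(dict(T=(621.7,-185.8)),35,45);cv2.imwrite('pics/w20.png',p[:,:,::-1])
D=np.hypot(W[:,0]-505,W[:,1]+238)
for lo,hi,r in ((30,38,30),(9.5,15,30)):
    h=W[(W[:,2]>lo)&(W[:,2]<hi)&(D<r)];c,rr=cv2.minEnclosingCircle(h[:,:2].astype(np.float32));print(len(h),c,rr,np.median(h[:,2]))
p,d=get_image("scene");cv2.imwrite('pics/sc2.png',p[:,:,::-1])
p0=np.load("scene0p.npy")
for n,(u,v) in dict(T=(348,240),small=(466,271),collar=(376,342)).items():
    a=p0[v-18:v+18,u-22:u+22];r=cv2.matchTemplate(p[v-25:v+25,u-29:u+29],a,cv2.TM_CCOEFF_NORMED);print(n,cv2.minMaxLoc(r)[1::2])
E
```

```text
time: 27.13
position: [506.0, -238.8, 17.1]
orientation: [0.167, 0.687, 0.167, -0.687]
ft_force: [0.2, -0.2, -0.1]
opening: 0.489
time: 27.55
position: [510.0, -241.4, 174.9]
orientation: [0.17, 0.69, 0.163, -0.684]
ft_force: [2.2, -0.3, 0.7]
opening: 0.491
time: 27.88
position: [559.9, -210.6, 166.7]
orientation: [-0.167, -0.687, -0.167, 0.687]
ft_force: [0.4, -0.4, -0.4]
opening: 0.489
T [ 621.536 -185.716    2.047] cost 198 n 2699 z med 39.3
835 (506.5293273925781, -238.84262084960938) 13.114523887634277 33.22149445942641
1205 (506.7084655761719, -238.77476501464844) 22.897727966308594 11.346596183071926
T (0.9416260719299316, (7, 7))
small (0.999760091304779, (7, 7))
collar (0.9997299313545227, (7, 7))
```

View pics/w20.png

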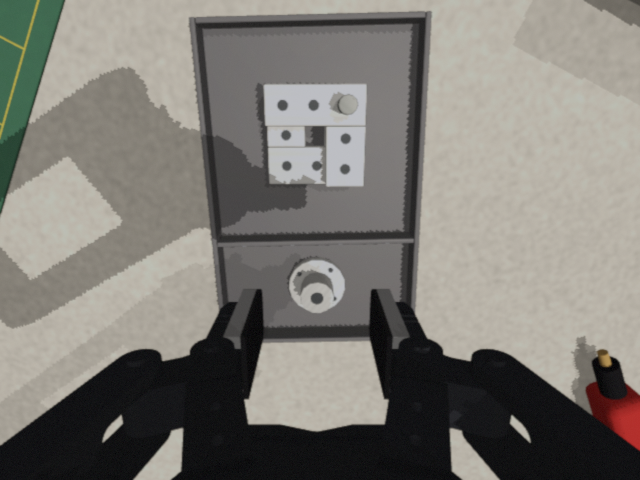

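View pics/sc2.png

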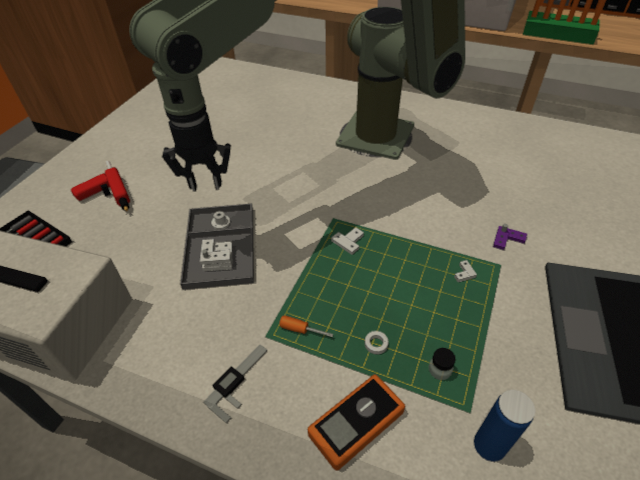

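The wrist view shows the pile flush and flat, with the stud at (347,104) and the hub upright in the small bay at (317,285). The scene view shows the T (348,240), small L (466,271) and collar (376,342) where they started, and the robot touching nothing.

```bash
python3 -c "
from station import *
print(job_done(),sense()['time'])"
```

```text
the job is handed in; nothing more can be done
the job is handed in; nothing more can be done
```

The corner-joint kit is in the tray and the job was handed in at about 28 s. The two plain L plates and the stud plate are stacked flat in the large bay, each half a turn from the one below, stud up on top. The hub stands flange-down in the small bay.

- **Pile:** in the last wrist-camera measurements each plate was within about 1 mm and 0.02 rad of flush on the one below. The plate tops were at about 15, 27 and 39 mm.
- **Hub:** it is upright at about (506.5, -238.8) mm, roughly the centre of its bay, with its top at 33 mm.
- **Look-alikes:** the T, small L and collar showed no shift in the before-and-after scene images. The T matched less closely (0.94, against over 0.99 for the other two), probably because of the arm's shadow.
- **What went wrong or disagreed:** the first grasp of the stud plate was too high and slid over the top, moving the plate about 2 mm on the mat. I re-measured it and grasped about 7 mm lower. The fixed cameras differed from the wrist camera by 2–4 mm; I used the wrist camera for the grasps and the stacking, because it agreed with where the first plate ended up.

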